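Clear the bread mill and fit its retaining rings

TASK

Make the bread mill ready for use. First push all the dry crusts off its steel deck into the scrap tray at the deck's end with the scraper block, and stand the scraper back upright on the worktop. Then take the circlip pliers, spread each of the two retaining rings with them, slide one down over the top of each spindle onto the hub and let it close fully into the groove, and hang the pliers back upright in their holder, leaving the beaker, tin and sponge alone.

Things in the scene. Friction and masses are not known exactly. Their poses are not given: they have to be found in the camera images.
- mill: bread mill, fixed, 428 mm long (y), 190 mm wide (x). Origin on the worktop under mid-deck. Flat steel deck, top 50 mm up, from y -100 mm (open edge over the tray) to +104 mm; curbs 13 mm high along both long sides (inner faces x -88, +88 mm), one 8 mm high across the y +104 mm end. White spindle housing at the +y end, top 50 mm up
- tray (a point): scrap tray, part of the mill, past the deck's open -y edge: inside 180 mm along x, 110 mm along y, rim 42 mm above the worktop. Point: middle of its floor, 6 mm up; at mill x 0, y -155 mm; axes as the mill's
- spindle_a (a point): one of two equal upright spindles, mill x -55 mm, y +158 mm. Point: on its axis, on top of the hub (disc of radius 34 mm), 58 mm above the worktop. From here up: groove of radius 16 mm, 12 mm high; then a square-edged cap of radius 20 mm, 10 mm high, its flat top 22 mm above this point
- spindle_b (a point): the other spindle, the same, at mill x +55 mm, y +158 mm
- ring1_center (a point): one of two equal steel retaining rings, 10 mm thick, 80 x 55 mm, flat on the worktop at the start; fits either spindle. Point: on the bore's axis, 5 mm above the underside; +x points to its gap. Closed, the bore (radius 17 mm) fits the groove but does not pass the cap; with both arms open 0.19 rad it passes with 1.5 mm to spare all round, at 0.26 rad with 3 mm
- ring2_center (a point): the other ring. Either ring's gap is 30 mm wide (y), its middle 34 mm along +x from this point. Each end has an upright ear, 18 mm tall from the underside, 18 mm long (x), with a full-height V pocket facing the gap, 12 mm wide, 6 mm deep. Pliers' tips go down into the gap and press outwards in the pockets; spread, they also carry the ring by friction
- ring1_arm_l (a joint): opening of ring 1's +y arm, rad: 0 closed (sprung shut) to 0.35; both arms turn about one upright pivot 32 mm behind the ring's centre (-x). Each ear takes about 4 N to start opening, 8 N at 0.25 rad. Spread, the ears stand out to 46 mm either side of the ring's middle (y)
- ring1_arm_r (a joint): the same for ring 1's -y arm
- ring2_arm_l (a joint): the same for ring 2's +y arm
- ring2_arm_r (a joint): the same for ring 2's -y arm
- pliers_grip (a point): steel circlip pliers, 190 mm tall, 0.16 kg, upright, tips down, in the holder at the start. Point: midway between the two rubber handle grips (bars of 14 mm diameter, 26 mm long along x), 70 mm above the pivot; 68 mm over the grips' outsides along y at rest. Squeezing them along y spreads the tips; let go, they spring back
- pliers_pivot (a point): the pliers' pivot, mid pivot block (44 x 28 x 16 mm), which rests on the holder's rim, so 8 mm above it. The tips are two round pins, 7 mm diameter, 16 mm long, ends 112 mm below this point, 4.5 mm either side of the middle along y at rest; shoulders (16 mm along x) 96 mm below this point can press on the ears
- pliers_l (a joint): squeeze of each handle, rad: 0 rest, 0.27 stop. Width over the grips: 68 mm at 0, 63 at 0.035, 59 at 0.065, about 27 at 0.27. Tips are free in the ring's gap up to 0.06, bear in the pockets from about 0.11, hold the arms open about 0.26 rad at the stop. Each handle takes about 6 N at rest, 20 N at the stop with the ring on
- holder_mouth (a point): pliers' holder, fixed: upright steel caddy 118 mm tall, 48 (x) by 74 mm (y) outside, on a foot of 90 by 110 mm, with a slot open at the top, 28 mm along x, 54 mm along y, 112 mm deep. Point: middle of the slot's mouth, at the rim, 118 mm above the worktop
- scraper_grip (a point): scraper block standing on the worktop, 76 mm tall, 0.22 kg: grey block 100 mm long (x), 44 mm thick (y), 30 mm high, with a wooden grip on it 70 mm long (x) and 20 mm thick (y), 30 to 76 mm up. Point: in the grip, 56 mm above the underside
- crust0_c (a point): dry bread crust, 30 by 22 by 14 mm, 20 g, flat on the deck at the start (3 to 6 crusts, the rest absent); its centre
- crust1_c (a point): dry bread crust, 30 by 22 by 14 mm, 20 g, flat on the deck at the start (3 to 6 crusts, the rest absent); its centre
- crust2_c (a point): dry bread crust, 30 by 22 by 14 mm, 20 g, flat on the deck at the start (3 to 6 crusts, the rest absent); its centre
- crust3_c (a point): dry bread crust, 30 by 22 by 14 mm, 20 g, flat on the deck at the start (3 to 6 crusts, the rest absent); its centre
- crust4_c (a point): dry bread crust, 30 by 22 by 14 mm, 20 g, flat on the deck at the start (3 to 6 crusts, the rest absent); its centre
- crust5_c (a point): dry bread crust, 30 by 22 by 14 mm, 20 g, flat on the deck at the start (3 to 6 crusts, the rest absent); its centre
- beaker: bystander: clear beaker, 72 mm across, 100 mm tall; origin under its middle
- tin: bystander: metal tin, 90 mm across, 130 mm tall; origin under its middle
- sponge: bystander: yellow sponge block, 100 by 65 by 30 mm; origin under its middle

How it is judged:
On the way, in this order (a step that is already met when the one before it is completed fails the run):
1. all the crusts lie in the scrap tray (y of crust0_c in the frame of mill between -0.215 and -0.1 m and x of crust0_c in the frame of mill between -0.095 and 0.095 m and z of each of crust0_c, crust1_c, crust2_c, crust3_c, crust4_c, crust5_c in the frame of mill below 0.045 m and y of crust1_c in the frame of mill between -0.215 and -0.1 m and x of crust1_c in the frame of mill between -0.095 and 0.095 m and y of crust2_c in the frame of mill between -0.215 and -0.1 m and x of crust2_c in the frame of mill between -0.095 and 0.095 m and y of crust3_c in the frame of mill between -0.215 and -0.1 m and x of crust3_c in the frame of mill between -0.095 and 0.095 m and y of crust4_c in the frame of mill between -0.215 and -0.1 m and x of crust4_c in the frame of mill between -0.095 and 0.095 m and y of crust5_c in the frame of mill between -0.215 and -0.1 m and x of crust5_c in the frame of mill between -0.095 and 0.095 m), for 0.2 s.
2. a ring, spread open by the pliers, is held over a spindle (((contact force between pliers and ring1 above 1 N and value of joint each of ring1_arm_l, ring1_arm_r above 0.12 rad and horizontal distance between ring1_center and spindle_a below 0.015 m and z of ring1_center in the frame of mill above 0.075 m) or (contact force between pliers and ring1 above 1 N and value of joint each of ring1_arm_l, ring1_arm_r above 0.12 rad and horizontal distance between ring1_center and spindle_b below 0.015 m and z of ring1_center in the frame of mill above 0.075 m) or (contact force between pliers and ring2 above 1 N and value of joint each of ring2_arm_l, ring2_arm_r above 0.12 rad and horizontal distance between ring2_center and spindle_a below 0.015 m and z of ring2_center in the frame of mill above 0.075 m) or (contact force between pliers and ring2 above 1 N and value of joint each of ring2_arm_l, ring2_arm_r above 0.12 rad and horizontal distance between ring2_center and spindle_b below 0.015 m and z of ring2_center in the frame of mill above 0.075 m))), for 0.1 s.
3. both rings sit closed in the grooves, one on each spindle ((((horizontal distance between ring1_center and spindle_a below 0.004 m and z of ring1_center in the frame of mill between 0.06 and 0.068 m and angle between ring1_center's own z axis and vertical below 0.12 rad and value of joint each of ring1_arm_l, ring1_arm_r below 0.05 rad) and (horizontal distance between ring2_center and spindle_b below 0.004 m and z of ring2_center in the frame of mill between 0.06 and 0.068 m and angle between ring2_center's own z axis and vertical below 0.12 rad and value of joint each of ring2_arm_l, ring2_arm_r below 0.05 rad)) or ((horizontal distance between ring1_center and spindle_b below 0.004 m and z of ring1_center in the frame of mill between 0.06 and 0.068 m and angle between ring1_center's own z axis and vertical below 0.12 rad and value of joint each of ring1_arm_l, ring1_arm_r below 0.05 rad) and (horizontal distance between ring2_center and spindle_a below 0.004 m and z of ring2_center in the frame of mill between 0.06 and 0.068 m and angle between ring2_center's own z axis and vertical below 0.12 rad and value of joint each of ring2_arm_l, ring2_arm_r below 0.05 rad)))), for 0.2 s.
At the end, for the whole second after the job is handed in: every crust is in the tray; each spindle has a ring level in its groove, within 4 mm of its axis, arms under 0.05 rad, clear of the pliers; the scraper stands upright on the worktop; the pliers hang upright in the holder, pivot within 16 mm of its middle and 20 mm of the rim; all at rest (all of step 1 and (((horizontal distance between ring1_center and spindle_a below 0.004 m and z of ring1_center in the frame of mill between 0.06 and 0.068 m and angle between ring1_center's own z axis and vertical below 0.12 rad and value of joint each of ring1_arm_l, ring1_arm_r below 0.05 rad) and (horizontal distance between ring2_center and spindle_b below 0.004 m and z of ring2_center in the frame of mill between 0.06 and 0.068 m and angle between ring2_center's own z axis and vertical below 0.12 rad and value of joint each of ring2_arm_l, ring2_arm_r below 0.05 rad)) or ((horizontal distance between ring1_center and spindle_b below 0.004 m and z of ring1_center in the frame of mill between 0.06 and 0.068 m and angle between ring1_center's own z axis and vertical below 0.12 rad and value of joint each of ring1_arm_l, ring1_arm_r below 0.05 rad) and (horizontal distance between ring2_center and spindle_a below 0.004 m and z of ring2_center in the frame of mill between 0.06 and 0.068 m and angle between ring2_center's own z axis and vertical below 0.12 rad and value of joint each of ring2_arm_l, ring2_arm_r below 0.05 rad))) and contact force between pliers and ring1 below 0.5 N and contact force between pliers and ring2 below 0.5 N and height (world z) of scraper_grip below 0.06 m and angle between each of scraper_grip, pliers_grip's own z axis and vertical below 0.15 rad and linear speed of each of scraper, pliers below 0.02 m/s and horizontal distance between pliers_pivot and holder_mouth below 0.016 m and z of pliers_pivot in the frame of holder_mouth below 0.02 m); the robot touches nothing.
It fails at once if a bystander (beaker, tin or sponge) is moved by more than 30 mm (distance of any of beaker, tin, sponge from where it was at the start of the episode above 0.03 m).
It fails at once if a crust on the deck is pushed or picked with the fingers instead of the scraper ((contact force between the fingers and crust0 above 0.5 N and z of crust0_c in the frame of mill above 0.05 m and y of crust0_c in the frame of mill above -0.1 m) or (contact force between the fingers and crust1 above 0.5 N and z of crust1_c in the frame of mill above 0.05 m and y of crust1_c in the frame of mill above -0.1 m) or (contact force between the fingers and crust2 above 0.5 N and z of crust2_c in the frame of mill above 0.05 m and y of crust2_c in the frame of mill above -0.1 m) or (contact force between the fingers and crust3 above 0.5 N and z of crust3_c in the frame of mill above 0.05 m and y of crust3_c in the frame of mill above -0.1 m) or (contact force between the fingers and crust4 above 0.5 N and z of crust4_c in the frame of mill above 0.05 m and y of crust4_c in the frame of mill above -0.1 m) or (contact force between the fingers and crust5 above 0.5 N and z of crust5_c in the frame of mill above 0.05 m and y of crust5_c in the frame of mill above -0.1 m)).
Of crust0, crust1, crust2, crust3, crust4, crust5 only 3 to 6 are there at a start; the rules pass over those that are not, and their reading is None.
At some moment in a run one of crust0, crust1, crust2, crust3, crust4, crust5, scraper may be knocked a few centimetres aside while the robot is not near it.
It also fails if it takes over 176 s, if anything falls off the work surface, if the arm or the gripper's body presses on something with over 40 N, if the wrist force passes 120 N, or if a joint passes its speed limit or range.

ROBOT

A 6-joint arm with a two-finger parallel gripper is mounted at the origin on the work surface. World frame = base frame: x ahead of the robot, y to its left, z up, the work surface at z = 0. Lengths are in m, angles in rad, forces in N, time in s.
With the tool pointing down it reaches from about 0.35 to 0.775 m from the base axis. Payload 7.3 kg.
Tool frame: the origin (TCP) lies midway between the tips of the shut fingers; the grasp point (between the pads) lies 19 mm behind it (robot.grip_depth is the z of the grasp point in the tool frame, in m); z points along the fingers, y is the line along which they close (so a half turn about z gives the same grasp; the last joint's range is limited). The gripper opens to 92 mm and grips with 3 to 60 N. Pads are 19 mm wide; open, the fingers measure 130 mm over their backs; the gripper's body (75 mm by 190 mm) begins 47 mm behind the grasp point.
Start: joints at [1.195, 0.342, 1.524, -0, 1.275, -0.146], TCP at [0.12, 0.511, 0.227] pointing down, gripper open.
Joint ranges: [-2.53, 2.53], [-0.77, 2.02], [0.04, 2.7], [-1, 4.14], [0.28, 2.66], [-3.11, 3.11]. Speed limits (rad/s): [2.57, 2.57, 3.14, 3.14, 3.14, 3.14].

INTERFACE

Orientations are given as [roll, pitch, yaw] about the fixed x, y, z axes, in that order (R = Rz(yaw) Ry(pitch) Rx(roll)).
In Python, from cell import robot, viewer gives the robot as it stands.
- The arm moves only by the tool step_arm, never from a script. Its argument "increments" is a list of rows, each an object with "delta_pos": the shift along the tool's x, y, z in cm, a list of three; "dr": the turn, a rotation vector about the tool's x, y, z in degrees, a list of three; "fingers": the closure, from -1 (fully open) to 1 (shut), so that 0 is half open. In form: [{"delta_pos": [tx, ty, tz], "dr": [wx, wy, wz], "fingers": fingers}, ...]. A call has exactly 5 rows; each row is the pose to reach, as a shift and turn from the pose commanded when the call began, along the tool's axes at that moment; what a row does not reach only later rows make up. A row lasts 1/8 s, in which the tool goes at most 62.5 mm and 10.7 degrees, less where a joint would pass 70% of its speed; a pose out of reach is approached as far as the arm can. A call with a gripper value outside its range is refused whole. The fingers move at their own pace and stop on an object; "newtons" is the grip in N (left out, the last holds). Time passes only in rows, so rows that repeat a pose let the fingers close, or fill a call up. It gives the time, the measured TCP pose, the force, the opening and the grip force at its end, in the units of the state.
- robot.observe(): the state, without advancing time (a new reading comes with each control period).
- viewer.read_camera(name): name is "side" or "top" or "wrist"; returns the picture (384x512x3 uint8, red, green, blue); there is no depth.
- viewer.camera_params(name): a dict with "K" (3x3 intrinsics, pixels), "T" (4x4, takes a point from camera to world coordinates). Camera axes: x right, y down, z forward; pixel columns grow to the right and rows downward; lengths in m; the calibration is good to about 2 mm. A picture is of the moment at which its call begins: read the wrist's pose just before it. camera_params takes no time and is no camera call; for the wrist camera it gives the pose at the moment of the call.
- robot.hand_in(): hands the job in; it is judged then, once.
The state is a dict: "time": time; "qpos": joint angles; "qvel": joint speeds; "joint_efforts": joint torques, N m; "tool_pos": TCP position; "tool_rot": TCP orientation; "contact_force": force on the tool from outside, world axes, zero at the start; "torque": the same for the moment, N m; "opening": finger opening in m; "grip_force": force on a finger pad.
Only numpy, scipy, OpenCV 4.12 (cv2) and the standard library are available. Lean on these libraries where they do the work, as an engineer would, in place of code of your own. Each camera call takes 0.05 s, during which the arm holds its last target. There are 200 camera calls.

## Working session

There is one attempt and no reset: what is moved stays moved. The work goes in short steps, Python scripts to look and compute and a tool call to move; the robot and the scene stay as the last step left them, time stands still between calls to the robot, and variables do not carry over. Pictures are saved under pics/ and viewed, at most 14 in all, crops included, and the job is handed in when it is done.

Besides the shell and the picture viewer there is one more tool, called by a JSON object that holds its "fn" and its "kwargs". step_arm: Moves the arm, as the interface text tells. Its arguments: {"type":"object","properties":{"increments":{"type":"array"},"newtons":{"type":"number"}},"required":["increments"]}

```bash
mkdir -p pics; ls; cat > h.py <<'E'
import numpy as np, cv2
from cell import robot, viewer
from scipy.spatial.transform import Rotation as R
def snap(n,f):
    p=viewer.camera_params(n); im=viewer.read_camera(n); cv2.imwrite('pics/'+f+'.png',im[:,:,::-1]); np.savez('pics/'+f+'.npz',K=p['K'],T=p['T']); return im
def cam(f): d=np.load('pics/'+f+'.npz'); return d['K'],d['T']
def pix(f,u,v,z):
    K,T=cam(f); d=T[:3,:3]@np.linalg.solve(K,[u,v,1.]); o=T[:3,3]; return o+d*(z-o[2])/d[2]
def proj(f,P):
    K,T=cam(f); P=np.atleast_2d(P); c=(P-T[:3,3])@T[:3,:3]; q=c@K.T; return q[:,:2]/q[:,2:]
def crop(f,u0,v0,w,h,s,g):
    im=cv2.imread('pics/'+f+'.png')[v0:v0+h,u0:u0+w]; cv2.imwrite('pics/'+g+'.png',cv2.resize(im,None,fx=s,fy=s,interpolation=cv2.INTER_CUBIC))
def st():
    s=robot.observe(); print('t',round(s['time'],2),'p',np.round(s['tool_pos'],4),'rpy',np.round(s['tool_rot'],4),'F',np.round(s['contact_force'],1),'op',round(s['opening'],4),'g',round(s['grip_force'],1)); return s
E
python3 - <<'E'
from h import *
for n in['top','side']:
    snap(n,n+'0'); K,T=cam(n+'0'); print(n,K.round(1).tolist(),T.round(3).tolist())
a=cv2.imread('pics/top0.png');b=cv2.imread('pics/side0.png')
cv2.imwrite('pics/t0.png',cv2.resize(a,(800,600)));cv2.imwrite('pics/s0.png',cv2.resize(b,(800,600)))
print({k:robot.observe()[k] for k in('tool_pos','tool_rot','qpos','contact_force')},robot.grip_depth)
E
```

```text
pics
top [[421.2, 0.0, 256.0], [0.0, 421.2, 193.0], [0.0, 0.0, 1.0]] [[0.023, -0.986, 0.165, 0.375], [-0.999, -0.027, -0.02, -0.011], [0.025, -0.164, -0.986, 1.281], [0.0, 0.0, 0.0, 1.0]]
side [[403.0, 0.0, 251.9], [0.0, 403.0, 184.0], [0.0, 0.0, 1.0]] [[0.868, -0.238, 0.435, 0.124], [-0.495, -0.372, 0.785, -0.825], [-0.025, -0.897, -0.441, 0.617], [0.0, 0.0, 0.0, 1.0]]
{'tool_pos': array([0.11944645, 0.51086267, 0.22613502]), 'tool_rot': array([-3.14027204e+00, -1.61876304e-04,  2.91178712e+00]), 'qpos': array([ 1.19498585e+00,  3.42617407e-01,  1.52491556e+00, -3.34253683e-05,
        1.27538979e+00, -1.45995293e-01]), 'contact_force': array([-0.17223877,  0.45277457,  1.25627529])} -0.0188
```

View pics/t0.png

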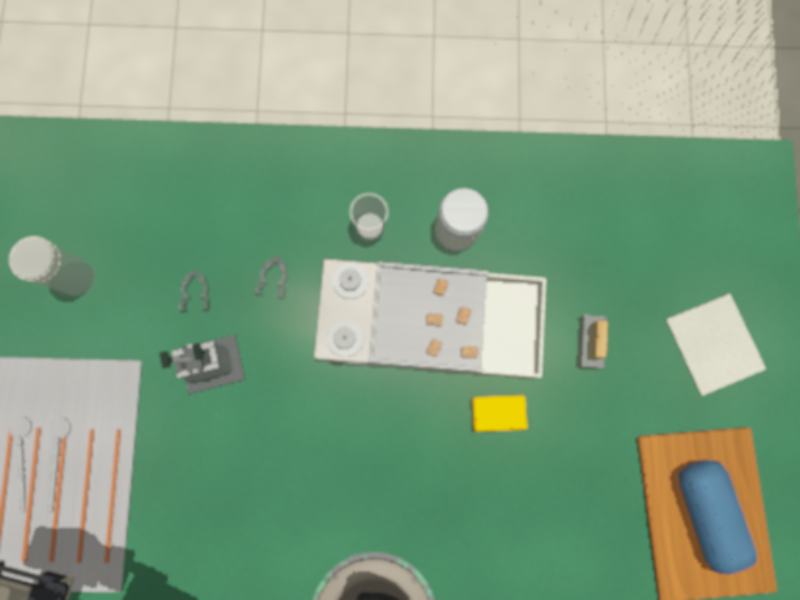

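View pics/s0.png

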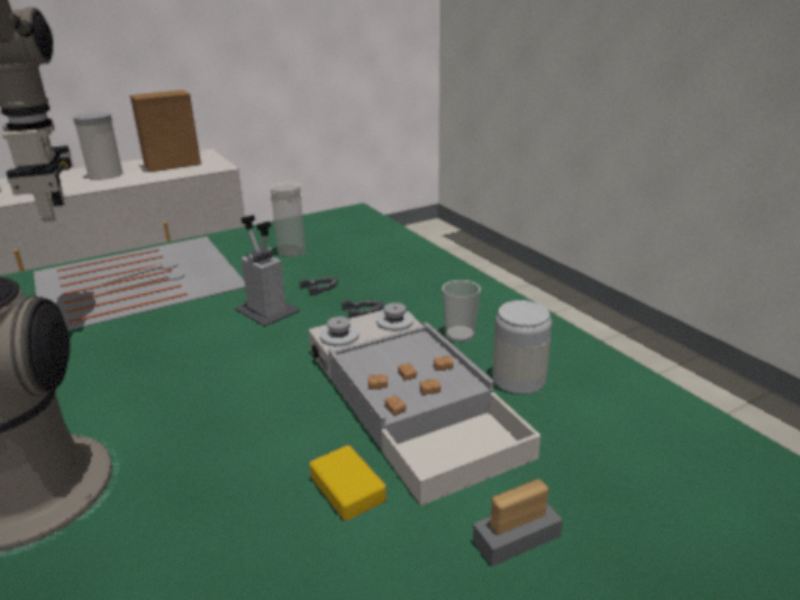

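The top view shows the mill in the middle at (430,320). There are 5 crusts on the deck, the scraper at (594,340), and the rings at (195,290) and (272,278). The holder with the pliers is at (200,360), the sponge at (500,413), and the beaker and tin are beyond the mill. Next I'll make enlarged crops.

```bash
python3 - <<'E'
from h import *
crop('top0',190,155,200,100,4,'c1')
crop('top0',95,155,100,105,5.7,'c2')
E
```

```text
(no output)
```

View pics/c1.png

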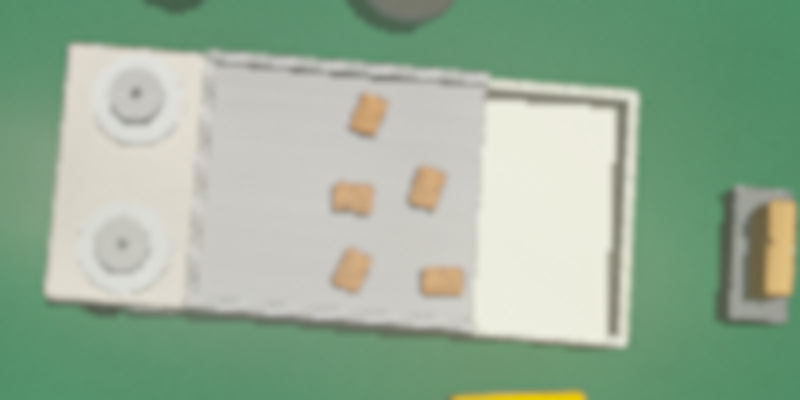

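View pics/c2.png

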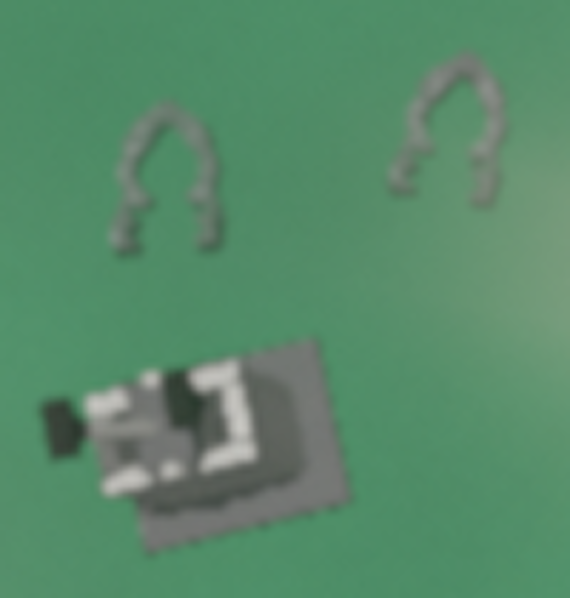

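```bash
python3 - <<'E'
from h import *
c1=lambda u,v,z:pix('top0',190+u/4-.375,155+v/4-.375,z)
c2=lambda u,v,z:pix('top0',95+u/5.7-.41,155+v/5.7-.41,z)
pr=lambda n,a:print(n,a.round(4))
for n,p in dict(spB=(136,95,.08),spA=(122,244,.08),hB=(70,45,.05),hA=(47,298,.05),tB=(638,92,.042),tA=(627,347,.042),deckB=(486,98,.05),deckA=(472,330,.05),
 sc1=(735,187,.03),sc2=(725,320,.03),sc3=(788,322,.03),g1=(772,200,.076),g2=(766,296,.076),g3=(788,298,.076),g4=(795,202,.076)).items(): pr(n,c1(*p))
for i,p in enumerate([(368,115),(352,198),(427,188),(351,270),(441,281)]): pr('crust%d'%i,c1(*p,.057))
for n,p in dict(r1back=(167,103,.01),r1e1=(125,237,.018),r1e2=(210,237,.018),r1in1=(133,170,.01),r1in2=(207,165,.01),r2back=(468,55,.01),r2e1=(402,180,.018),r2e2=(485,195,.018),
 gL=(62,430,.203),gR=(183,400,.203),rim1=(238,362,.118),rim2=(258,457,.118),rim3=(105,495,.118),rim4=(88,400,.118),f1=(318,340,.004),f2=(350,500,.004),f3=(148,550,.004)).items(): pr(n,c2(*p))
E
```

```text
spB [0.6157 0.0586 0.08  ]
spA [0.5069 0.0647 0.08  ]
hB [0.6584 0.1109 0.05  ]
hA [0.4693 0.1197 0.05  ]
tB [ 0.6361 -0.3171  0.042 ]
tA [ 0.4444 -0.3063  0.042 ]
deckB [ 0.6267 -0.2008  0.05  ]
deckA [ 0.4536 -0.1908  0.05  ]
sc1 [ 0.5674 -0.3927  0.03  ]
sc2 [ 0.4669 -0.3829  0.03  ]
sc3 [ 0.4666 -0.4302  0.03  ]
g1 [ 0.5515 -0.4056  0.076 ]
g2 [ 0.4815 -0.3994  0.076 ]
g3 [ 0.4805 -0.4153  0.076 ]
g4 [ 0.5505 -0.4224  0.076 ]
crust0 [ 0.61   -0.1121  0.057 ]
crust1 [ 0.5476 -0.1011  0.057 ]
crust2 [ 0.5565 -0.1563  0.057 ]
crust3 [ 0.4946 -0.1011  0.057 ]
crust4 [ 0.4882 -0.167   0.057 ]
r1back [0.6391 0.3679 0.01  ]
r1e1 [0.5646 0.3822 0.018 ]
r1e2 [0.5657 0.3376 0.018 ]
r1in1 [0.602  0.3832 0.01  ]
r1in2 [0.6058 0.3442 0.01  ]
r2back [0.6701 0.2085 0.01  ]
r2e1 [0.5991 0.2384 0.018 ]
r2e2 [0.5922 0.194  0.018 ]
gL [0.4492 0.3457 0.203 ]
gR [0.4639 0.2932 0.203 ]
rim1 [0.4899 0.2922 0.118 ]
rim2 [0.4445 0.2795 0.118 ]
rim3 [0.4246 0.3509 0.118 ]
rim4 [0.4698 0.3626 0.118 ]
f1 [0.514  0.2806 0.004 ]
f2 [0.43   0.2585 0.004 ]
f3 [0.4015 0.3619 0.004 ]
```

```bash
cat >> h.py <<'E'
MO=np.array([.5524,-.0966]);MY=-.055
def mill(x,y): c,s=np.cos(MY),np.sin(MY); return MO+[c*x-s*y,s*x+c*y]
def inmill(p): c,s=np.cos(MY),np.sin(MY); d=np.array(p[:2])-MO; return np.array([c*d[0]+s*d[1],-s*d[0]+c*d[1]])
def plan(p0,y0,wps):
    "wps: (x,y,z,yaw); prints tool-frame delta cm and dr z deg, splitting nothing"
    p0=np.array(p0,float)
    for x,y,z,w in wps:
        d=np.array([x,y,z])-p0; c,s=np.cos(y0),np.sin(y0)
        t=100*np.array([c*d[0]+s*d[1],s*d[0]-c*d[1],-d[2]]); a=-np.degrees((w-y0+np.pi)%(2*np.pi)-np.pi)
        t=t.round(1); a=round(a,1); print('d',t,'drz',a,'n',round(max(np.linalg.norm(t)/6.25,abs(a)/10.7),1))
        t=t/100; p0=p0+[c*t[0]+s*t[1],s*t[0]-c*t[1],-t[2]]; y0=y0-np.radians(a); print('   ->',p0.round(4),round(y0,4))
E
python3 - <<'E'
from h import *
for p in [(.61,-.1121),(.5476,-.1011),(.5565,-.1563),(.4946,-.1011),(.4882,-.167)]: print(inmill(p).round(3))
plan([.12,.511,.227],2.9118,[(.30,.33,.29,2.95),(.42,.10,.27,3.0),(.46,-.17,.22,3.03),(.516,-.41,.14,3.046),(.516,-.41,.038,3.046)])
E
```

```text
[ 0.058 -0.012]
[-0.005 -0.005]
[ 0.007 -0.059]
[-0.057 -0.008]
[-0.06  -0.074]
d [-21.6 -13.5  -6.3] drz -2.2 n 4.2
   -> [0.2996 0.3303 0.29  ] 2.9502
d [-16.2 -20.3   2. ] drz -2.9 n 4.2
   -> [0.42   0.1002 0.27  ] 3.0008
d [ -7.8 -26.2   5. ] drz -1.7 n 4.4
   -> [ 0.4605 -0.1701  0.22  ] 3.0305
d [ -8.2 -23.2   8. ] drz -0.9 n 4.1
   -> [ 0.5162 -0.4098  0.14  ] 3.0462
d [ 0.  -0.  10.2] drz 0.0 n 1.6
   -> [ 0.5162 -0.4098  0.038 ] 3.0462
```

{"fn": "step_arm", "kwargs": {"increments": [{"delta_pos": [-21.6,-13.5,-6.3],"dr": [0,0,-2.2],"fingers": -1},{"delta_pos": [-21.6,-13.5,-6.3],"dr": [0,0,-2.2],"fingers": -1},{"delta_pos": [-21.6,-13.5,-6.3],"dr": [0,0,-2.2],"fingers": -1},{"delta_pos": [-21.6,-13.5,-6.3],"dr": [0,0,-2.2],"fingers": -1},{"delta_pos": [-21.6,-13.5,-6.3],"dr": [0,0,-2.2],"fingers": -1}], "newtons": 30}}

```text
time: 0.72
tool_pos: [0.3013, 0.3286, 0.2904]
tool_rot: [3.141, 0.001, 2.946]
contact_force: [-0.1, 0.1, -0.8]
opening: 0.0919
grip_force: 0.0
```

{"fn": "step_arm", "kwargs": {"increments": [{"delta_pos": [-16.2,-20.3,2.0],"dr": [0,0,-2.9],"fingers": -1},{"delta_pos": [-16.2,-20.3,2.0],"dr": [0,0,-2.9],"fingers": -1},{"delta_pos": [-16.2,-20.3,2.0],"dr": [0,0,-2.9],"fingers": -1},{"delta_pos": [-16.2,-20.3,2.0],"dr": [0,0,-2.9],"fingers": -1},{"delta_pos": [-16.2,-20.3,2.0],"dr": [0,0,-2.9],"fingers": -1}]}}

```text
time: 1.35
tool_pos: [0.4203, 0.0983, 0.2688]
tool_rot: [-3.141, -0.001, 2.997]
contact_force: [-0.7, 0.6, -0.6]
opening: 0.092
grip_force: 0.0
```

{"fn": "step_arm", "kwargs": {"increments": [{"delta_pos": [-7.8,-26.2,5.0],"dr": [0,0,-1.7],"fingers": -1},{"delta_pos": [-7.8,-26.2,5.0],"dr": [0,0,-1.7],"fingers": -1},{"delta_pos": [-7.8,-26.2,5.0],"dr": [0,0,-1.7],"fingers": -1},{"delta_pos": [-7.8,-26.2,5.0],"dr": [0,0,-1.7],"fingers": -1},{"delta_pos": [-7.8,-26.2,5.0],"dr": [0,0,-1.7],"fingers": -1}]}}

```text
time: 1.98
tool_pos: [0.4603, -0.1708, 0.2186]
tool_rot: [3.141, -0.001, 3.029]
contact_force: [0.1, 0.7, 0.2]
opening: 0.0919
grip_force: 0.0
```

{"fn": "step_arm", "kwargs": {"increments": [{"delta_pos": [-8.2,-23.2,8.0],"dr": [0,0,-0.9],"fingers": -1},{"delta_pos": [-8.2,-23.2,8.0],"dr": [0,0,-0.9],"fingers": -1},{"delta_pos": [-8.2,-23.2,8.0],"dr": [0,0,-0.9],"fingers": -1},{"delta_pos": [-8.2,-23.2,8.0],"dr": [0,0,-0.9],"fingers": -1},{"delta_pos": [-8.2,-23.2,8.0],"dr": [0,0,-0.9],"fingers": -1}]}}

```text
time: 2.6
tool_pos: [0.5161, -0.4103, 0.1361]
tool_rot: [3.139, -0.003, 3.045]
contact_force: [0.3, 0.6, 0.5]
opening: 0.0918
grip_force: 0.0
```

{"fn": "step_arm", "kwargs": {"increments": [{"delta_pos": [0,0,5],"dr": [0,0,0],"fingers": -1},{"delta_pos": [0,0,9],"dr": [0,0,0],"fingers": -1},{"delta_pos": [0,0,10],"dr": [0,0,0],"fingers": -1},{"delta_pos": [0,0,10],"dr": [0,0,0],"fingers": -1},{"delta_pos": [0,0,10],"dr": [0,0,0],"fingers": 0.2}]}}

```text
time: 3.22
tool_pos: [0.5171, -0.4099, 0.042]
tool_rot: [-3.139, 0.003, 3.047]
contact_force: [0.1, -0.0, -0.3]
opening: 0.0859
grip_force: 0.0
```

{"fn": "step_arm", "kwargs": {"increments": [{"delta_pos": [0,0,0],"dr": [0,0,0],"fingers": 1},{"delta_pos": [0,0,0],"dr": [0,0,0],"fingers": 1},{"delta_pos": [0,0,0],"dr": [0,0,0],"fingers": 1},{"delta_pos": [0,0,0],"dr": [0,0,0],"fingers": 1},{"delta_pos": [0,0,0],"dr": [0,0,0],"fingers": 1}], "newtons": 45}}

```text
time: 3.85
tool_pos: [0.5158, -0.4096, 0.0396]
tool_rot: [3.141, -0.0, 3.046]
contact_force: [0.1, 0.8, 0.4]
opening: 0.0364
grip_force: 0.0
```

```bash
python3 - <<'E'
from h import *
st(); snap('top','top1')
a,b=mill(-.037,.055),mill(-.037,-.094); c,d=mill(.037,.055),mill(.037,-.094); Y=np.pi+MY
plan([.5162,-.4098,.04],3.0462,[(.5162,-.4098,.17,3.0462),(.512,-.16,.17,Y),(*a,.17,Y),(*a,.0905,Y),(*b,.0905,Y)])
print(a,b,c,d)
E
```

```text
t 3.85 p [ 0.5158 -0.4096  0.0396] rpy [ 3.1414 -0.      3.0461] F [0.1 0.8 0.4] op 0.0364 g 0.0
d [  0.   0. -13.] drz -0.0 n 2.1
   -> [ 0.5162 -0.4098  0.17  ] 3.0462
d [ 2.8 24.8 -0. ] drz -2.3 n 4.0
   -> [ 0.5119 -0.1603  0.17  ] 3.0863
d [ 0.  12.1 -0. ] drz -0.0 n 1.9
   -> [ 0.5186 -0.0394  0.17  ] 3.0863
d [ 0. -0.  8.] drz -0.0 n 1.3
   -> [ 0.5186 -0.0394  0.09  ] 3.0863
d [  0.  -14.9  -0. ] drz -0.0 n 2.4
   -> [ 0.5104 -0.1882  0.09  ] 3.0863
[ 0.51847942 -0.03964919] [ 0.51028855 -0.18842389] [ 0.59236753 -0.04371714] [ 0.58417666 -0.19249184]
```

{"fn": "step_arm", "kwargs": {"increments": [{"delta_pos": [0,0,0],"dr": [0,0,0],"fingers": 1},{"delta_pos": [0,0,0],"dr": [0,0,0],"fingers": 1},{"delta_pos": [0,0,0],"dr": [0,0,0],"fingers": 1},{"delta_pos": [0,0,0],"dr": [0,0,0],"fingers": 1},{"delta_pos": [0,0,-0.5],"dr": [0,0,0],"fingers": 1}]}}

```text
time: 4.53
tool_pos: [0.5154, -0.409, 0.0441]
tool_rot: [3.14, -0.001, 3.046]
contact_force: [0.2, 0.2, -1.7]
opening: 0.0197
grip_force: 44.9
```

{"fn": "step_arm", "kwargs": {"increments": [{"delta_pos": [0,0,-3],"dr": [0,0,0],"fingers": 1},{"delta_pos": [0,0,-7],"dr": [0,0,0],"fingers": 1},{"delta_pos": [0,0,-11],"dr": [0,0,0],"fingers": 1},{"delta_pos": [0,0,-12.5],"dr": [0,0,0],"fingers": 1},{"delta_pos": [0,0,-12.5],"dr": [0,0,0],"fingers": 1}]}}

```text
time: 5.15
tool_pos: [0.5159, -0.4096, 0.17]
tool_rot: [-3.141, 0.001, 3.046]
contact_force: [-1.2, -0.2, -2.8]
opening: 0.02
grip_force: 44.9
```

{"fn": "step_arm", "kwargs": {"increments": [{"delta_pos": [0.5,4,0],"dr": [0,0,-1],"fingers": 1},{"delta_pos": [1,10,0],"dr": [0,0,-2.3],"fingers": 1},{"delta_pos": [2,16,0],"dr": [0,0,-2.3],"fingers": 1},{"delta_pos": [2.5,21.5,0],"dr": [0,0,-2.3],"fingers": 1},{"delta_pos": [2.8,24.8,0],"dr": [0,0,-2.3],"fingers": 1}]}}

```text
time: 5.78
tool_pos: [0.5101, -0.1569, 0.1676]
tool_rot: [3.139, -0.004, 3.088]
contact_force: [0.8, -0.5, -1.6]
opening: 0.0201
grip_force: 44.9
```

{"fn": "step_arm", "kwargs": {"increments": [{"delta_pos": [0,5,0],"dr": [0,0,0],"fingers": 1},{"delta_pos": [0,9,0],"dr": [0,0,0],"fingers": 1},{"delta_pos": [0,12.1,0],"dr": [0,0,0],"fingers": 1},{"delta_pos": [0,12.1,0],"dr": [0,0,0],"fingers": 1},{"delta_pos": [0,12.1,0],"dr": [0,0,0],"fingers": 1}]}}

```text
time: 6.4
tool_pos: [0.5176, -0.0394, 0.1684]
tool_rot: [3.141, -0.002, 3.087]
contact_force: [-0.0, 0.4, -2.5]
opening: 0.0199
grip_force: 44.9
```

```bash
python3 - <<'E'
from h import *
s=st(); print(inmill(s['tool_pos'])); snap('side','side1')
im=cv2.imread('pics/side1.png'); cv2.imwrite('pics/v1.png',cv2.resize(im[150:350,150:400],(750,600),interpolation=cv2.INTER_CUBIC))
E
```

```text
t 6.4 p [ 0.5176 -0.0394  0.1684] rpy [ 3.1415e+00 -2.3000e-03  3.0866e+00] F [-0.   0.4 -2.5] op 0.0199 g 44.9
[-0.03788006  0.05517636]
```

View pics/v1.png

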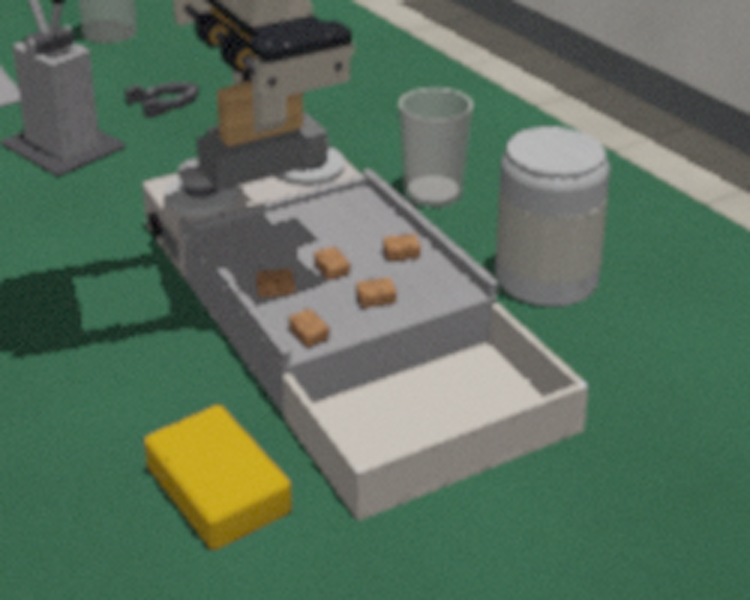

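The scraper is held upright above the deck, with 5 crusts still ahead of it. I'll lower it in the near lane and push.

{"fn": "step_arm", "kwargs": {"increments": [{"delta_pos": [-0.4,0,3],"dr": [0,0,0],"fingers": 1},{"delta_pos": [-0.4,0,6],"dr": [0,0,0],"fingers": 1},{"delta_pos": [-0.4,0,7.5],"dr": [0,0,0],"fingers": 1},{"delta_pos": [-0.4,0,7.85],"dr": [0,0,0],"fingers": 1},{"delta_pos": [-0.4,0,7.85],"dr": [0,0,0],"fingers": 1}]}}

```text
time: 7.08
tool_pos: [0.5227, -0.0398, 0.0917]
tool_rot: [-3.142, 0.001, 3.086]
contact_force: [-0.1, -1.1, -2.5]
opening: 0.0196
grip_force: 44.9
```

{"fn": "step_arm", "kwargs": {"increments": [{"delta_pos": [0,-1.5,0],"dr": [0,0,0],"fingers": 1},{"delta_pos": [0,-3,0],"dr": [0,0,0],"fingers": 1},{"delta_pos": [0,-4.5,0],"dr": [0,0,0],"fingers": 1},{"delta_pos": [0,-6,0],"dr": [0,0,0],"fingers": 1},{"delta_pos": [0,-7.5,0],"dr": [0,0,0],"fingers": 1}]}}

```text
time: 7.7
tool_pos: [0.518, -0.1155, 0.0912]
tool_rot: [3.141, 0.0, 3.086]
contact_force: [0.4, 0.7, -2.4]
opening: 0.0197
grip_force: 44.9
```

{"fn": "step_arm", "kwargs": {"increments": [{"delta_pos": [0,-1.5,0],"dr": [0,0,0],"fingers": 1},{"delta_pos": [0,-3,0],"dr": [0,0,0],"fingers": 1},{"delta_pos": [0,-4.5,0],"dr": [0,0,0],"fingers": 1},{"delta_pos": [0,-6,0],"dr": [0,0,0],"fingers": 1},{"delta_pos": [0,-7.6,0],"dr": [0,0,0],"fingers": 1}]}}

```text
time: 8.32
tool_pos: [0.5138, -0.1912, 0.0911]
tool_rot: [3.142, -0.0, 3.086]
contact_force: [-0.4, -0.5, -3.2]
opening: 0.0197
grip_force: 44.9
```

{"fn": "step_arm", "kwargs": {"increments": [{"delta_pos": [0,0,0],"dr": [0,0,0],"fingers": 1},{"delta_pos": [0,0,-5],"dr": [0,0,0],"fingers": 1},{"delta_pos": [0,4,-5],"dr": [0,0,0],"fingers": 1},{"delta_pos": [-3,9,-5],"dr": [0,0,0],"fingers": 1},{"delta_pos": [-6.9,12,-5],"dr": [0,0,0],"fingers": 1}]}}

```text
time: 8.95
tool_pos: [0.5896, -0.0717, 0.1417]
tool_rot: [3.141, -0.0, 3.087]
contact_force: [1.0, -0.7, -2.9]
opening: 0.0198
grip_force: 44.9
```

{"fn": "step_arm", "kwargs": {"increments": [{"delta_pos": [0,3.1,0],"dr": [0,0,0],"fingers": 1},{"delta_pos": [0,3.1,0],"dr": [0,0,0],"fingers": 1},{"delta_pos": [0,3.1,2],"dr": [0,0,0],"fingers": 1},{"delta_pos": [0,3.1,4],"dr": [0,0,0],"fingers": 1},{"delta_pos": [0,3.1,5],"dr": [0,0,0],"fingers": 1}]}}

```text
time: 9.57
tool_pos: [0.5903, -0.0437, 0.0902]
tool_rot: [3.141, -0.002, 3.086]
contact_force: [0.8, -0.1, -2.1]
opening: 0.0199
grip_force: 44.9
```

```bash
python3 - <<'E'
from h import *
s=st(); print(inmill(s['tool_pos'])); snap('side','side2')
im=cv2.imread('pics/side2.png'); cv2.imwrite('pics/v2.png',cv2.resize(im[150:350,150:400],(750,600),interpolation=cv2.INTER_CUBIC))
E
```

```text
t 9.57 p [ 0.5903 -0.0437  0.0902] rpy [ 3.1414e+00 -1.8000e-03  3.0859e+00] F [ 0.8 -0.1 -2.1] op 0.0199 g 44.9
[0.03494606 0.05493388]
```

View pics/v2.png

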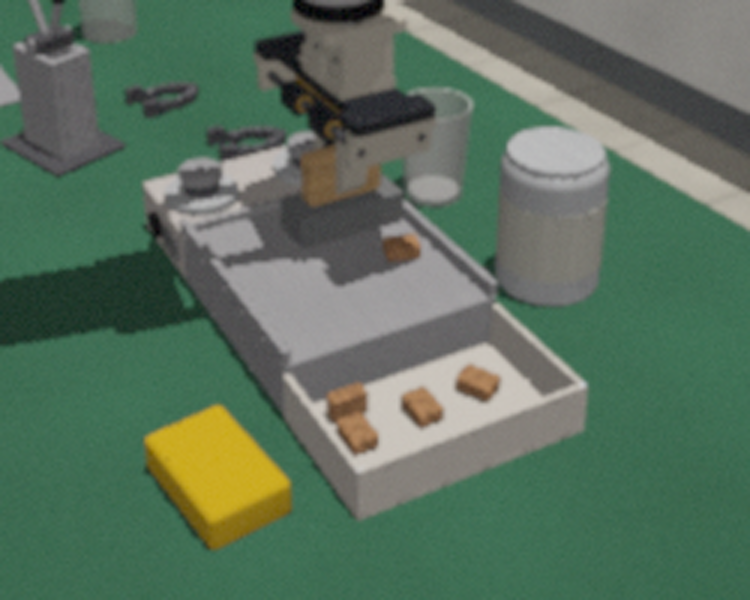

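Four crusts are in the tray and one is left ahead of the scraper on the far lane. I'll push that one and then return the scraper.

{"fn": "step_arm", "kwargs": {"increments": [{"delta_pos": [0,-1.5,0],"dr": [0,0,0],"fingers": 1},{"delta_pos": [0,-3,0],"dr": [0,0,0],"fingers": 1},{"delta_pos": [0,-4.5,0],"dr": [0,0,0],"fingers": 1},{"delta_pos": [0,-6,0],"dr": [0,0,0],"fingers": 1},{"delta_pos": [0,-7.5,0],"dr": [0,0,0],"fingers": 1}]}}

```text
time: 10.25
tool_pos: [0.5869, -0.1194, 0.0913]
tool_rot: [3.142, 0.0, 3.086]
contact_force: [0.0, -0.3, -3.0]
opening: 0.0197
grip_force: 44.9
```

{"fn": "step_arm", "kwargs": {"increments": [{"delta_pos": [0,-1.5,0],"dr": [0,0,0],"fingers": 1},{"delta_pos": [0,-3,0],"dr": [0,0,0],"fingers": 1},{"delta_pos": [0,-4.5,0],"dr": [0,0,0],"fingers": 1},{"delta_pos": [0,-6,0],"dr": [0,0,0],"fingers": 1},{"delta_pos": [0,-7.6,0],"dr": [0,0,0],"fingers": 1}]}}

```text
time: 10.88
tool_pos: [0.5827, -0.195, 0.0912]
tool_rot: [3.142, 0.0, 3.086]
contact_force: [0.1, 0.4, -1.6]
opening: 0.0197
grip_force: 44.9
```

{"fn": "step_arm", "kwargs": {"increments": [{"delta_pos": [0,0,-3],"dr": [0,0,0],"fingers": 1},{"delta_pos": [0,0,-7.5],"dr": [0,0,0],"fingers": 1},{"delta_pos": [0,0,-7.5],"dr": [0,0,0],"fingers": 1},{"delta_pos": [0,0,-7.5],"dr": [0,0,0],"fingers": 1},{"delta_pos": [0,0,-7.5],"dr": [0,0,0],"fingers": 1}]}}

```text
time: 11.5
tool_pos: [0.582, -0.1937, 0.1645]
tool_rot: [3.14, -0.003, 3.086]
contact_force: [0.5, 0.7, -1.4]
opening: 0.0198
grip_force: 44.9
```

```bash
python3 - <<'E'
from h import *
s=st(); snap('side','side3')
im=cv2.imread('pics/side3.png'); cv2.imwrite('pics/v3.png',cv2.resize(im[150:350,150:400],(600,480),interpolation=cv2.INTER_CUBIC))
plan(s['tool_pos'],s['tool_rot'][2],[(.516,-.41,.17,3.046),(.516,-.41,.0405,3.046)])
E
```

```text
t 11.5 p [ 0.582  -0.1937  0.1645] rpy [ 3.1403e+00 -2.8000e-03  3.0864e+00] F [ 0.5  0.7 -1.4] op 0.0198 g 44.9
d [  5.4 -22.   -0.5] drz 2.3 n 3.6
   -> [ 0.5159 -0.4104  0.1695] 3.0462
d [-0.   0.  12.9] drz 0.0 n 2.1
   -> [ 0.5159 -0.4104  0.0405] 3.0462
```

View pics/v3.png

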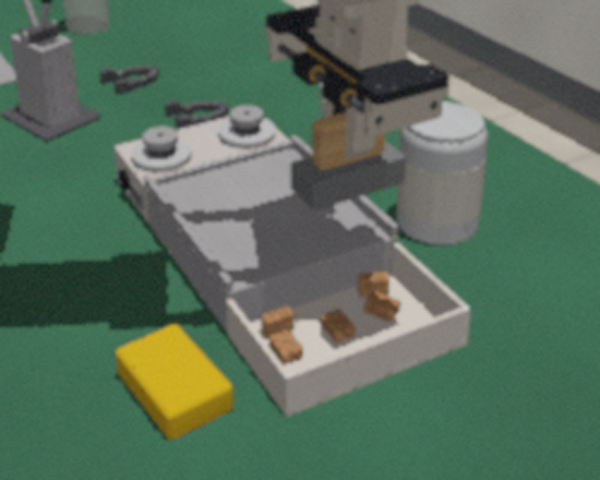

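All 5 crusts are in the tray, so the scraper goes back where it came from.

{"fn": "step_arm", "kwargs": {"increments": [{"delta_pos": [1.2,-5,-0.5],"dr": [0,0,2.3],"fingers": 1},{"delta_pos": [2.5,-11,-0.5],"dr": [0,0,2.3],"fingers": 1},{"delta_pos": [4.2,-17,-0.5],"dr": [0,0,2.3],"fingers": 1},{"delta_pos": [5.4,-22,-0.5],"dr": [0,0,2.3],"fingers": 1},{"delta_pos": [5.4,-22,-0.5],"dr": [0,0,2.3],"fingers": 1}]}}

```text
time: 12.18
tool_pos: [0.5145, -0.4144, 0.1695]
tool_rot: [3.141, -0.002, 3.041]
contact_force: [0.7, 0.5, -2.0]
opening: 0.0196
grip_force: 44.9
```

{"fn": "step_arm", "kwargs": {"increments": [{"delta_pos": [0,0,4],"dr": [0,0,0],"fingers": 1},{"delta_pos": [0,0,9],"dr": [0,0,0],"fingers": 1},{"delta_pos": [0,0,12],"dr": [0,0,0],"fingers": 1},{"delta_pos": [0,0,12.9],"dr": [0,0,0],"fingers": 1},{"delta_pos": [0,0,13.1],"dr": [0,0,0],"fingers": 1}]}}

```text
time: 12.8
tool_pos: [0.5173, -0.4101, 0.0405]
tool_rot: [3.141, 0.0, 3.047]
contact_force: [0.7, 0.1, -1.5]
opening: 0.0201
grip_force: 45.0
```

{"fn": "step_arm", "kwargs": {"increments": [{"delta_pos": [0,0,0],"dr": [0,0,0],"fingers": 1},{"delta_pos": [0,0,0],"dr": [0,0,0],"fingers": 0.4},{"delta_pos": [0,0,0],"dr": [0,0,0],"fingers": 0.2},{"delta_pos": [0,0,0],"dr": [0,0,0],"fingers": 0},{"delta_pos": [0,0,0],"dr": [0,0,0],"fingers": 0}]}}

```text
time: 13.42
tool_pos: [0.5168, -0.4108, 0.0404]
tool_rot: [-3.141, 0.0, 3.046]
contact_force: [0.6, -0.6, 0.3]
opening: 0.0455
grip_force: 0.0
```

{"fn": "step_arm", "kwargs": {"increments": [{"delta_pos": [0,0,-3],"dr": [0,0,0],"fingers": -0.2},{"delta_pos": [0,0,-8],"dr": [0,0,0],"fingers": -0.5},{"delta_pos": [0,0,-14],"dr": [0,0,0],"fingers": -1},{"delta_pos": [0,0,-20],"dr": [0,0,0],"fingers": -1},{"delta_pos": [0,0,-23],"dr": [0,0,0],"fingers": -1}]}}

```text
time: 14.05
tool_pos: [0.5173, -0.4113, 0.2747]
tool_rot: [-3.138, 0.005, 3.046]
contact_force: [-0.4, -0.4, -1.3]
opening: 0.0893
grip_force: 0.0
```

```bash
python3 - <<'E'
from h import *
s=st()
plan([*s['tool_pos'][:2],.2705],3.0462,[(.48,-.13,.30,3.1),(.47,.13,.33,3.24),(.4573,.305,.33,3.41),(.4569,.3205,.33,3.411)])
E
```

```text
t 14.05 p [ 0.5173 -0.4113  0.2747] rpy [-3.1378  0.0047  3.0462] F [-0.4 -0.4 -1.3] op 0.0893 g 0.0
d [ 6.4 27.6 -2.9] drz -3.1 n 4.6
   -> [ 0.4799 -0.1304  0.2995] 3.1003
d [ 2.1 26.  -3.1] drz -8.0 n 4.2
   -> [0.4696 0.1302 0.3305] 3.2399
d [-0.5 17.5  0.1] drz -9.7 n 2.8
   -> [0.4574 0.3049 0.3295] 3.4092
d [-0.4  1.5 -0.1] drz -0.1 n 0.2
   -> [0.4573 0.3204 0.3305] 3.411
```

{"fn": "step_arm", "kwargs": {"increments": [{"delta_pos": [6.4,27.6,-2.9],"dr": [0,0,-3.1],"fingers": -1},{"delta_pos": [6.4,27.6,-2.9],"dr": [0,0,-3.1],"fingers": -1},{"delta_pos": [6.4,27.6,-2.9],"dr": [0,0,-3.1],"fingers": -1},{"delta_pos": [6.4,27.6,-2.9],"dr": [0,0,-3.1],"fingers": -1},{"delta_pos": [6.4,27.6,-2.9],"dr": [0,0,-3.1],"fingers": -1}]}}

```text
time: 14.68
tool_pos: [0.4786, -0.1272, 0.3]
tool_rot: [3.141, 0.001, 3.102]
contact_force: [0.8, -0.2, -0.6]
opening: 0.0918
grip_force: 0.0
```

{"fn": "step_arm", "kwargs": {"increments": [{"delta_pos": [2.1,26,-3.1],"dr": [0,0,-8],"fingers": -1},{"delta_pos": [2.1,26,-3.1],"dr": [0,0,-8],"fingers": -1},{"delta_pos": [2.1,26,-3.1],"dr": [0,0,-8],"fingers": -1},{"delta_pos": [2.1,26,-3.1],"dr": [0,0,-8],"fingers": -1},{"delta_pos": [2.1,26,-3.1],"dr": [0,0,-8],"fingers": -1}]}}

```text
time: 15.3
tool_pos: [0.4685, 0.134, 0.3309]
tool_rot: [3.141, 0.001, -3.039]
contact_force: [0.5, -1.1, -0.2]
opening: 0.0921
grip_force: 0.0
```

{"fn": "step_arm", "kwargs": {"increments": [{"delta_pos": [-8,15.5,-2],"dr": [0,0,0],"fingers": -1},{"delta_pos": [-8,15.5,-2],"dr": [0,0,0],"fingers": -1},{"delta_pos": [-8,15.5,-2],"dr": [0,0,0],"fingers": -1},{"delta_pos": [-8,15.5,-2],"dr": [0,0,0],"fingers": -1},{"delta_pos": [-8,15.5,-2],"dr": [0,0,0],"fingers": -1}]}}

```text
time: 15.92
tool_pos: [0.5336, 0.2919, 0.3497]
tool_rot: [-3.141, -0.001, -3.044]
contact_force: [0.1, 0.3, 0.2]
opening: 0.0917
grip_force: 0.0
```

```bash
python3 - <<'E'
from h import *
s=st(); im=snap('wrist','w1'); K,T=cam('w1'); print(K[0],T.round(3).tolist())
print(proj('w1',[[.6,.363,.01],[.633,.212,.01],[.457,.32,.203],[.517,.06,.08]]).round())
snap('top','top2')
cv2.imwrite('pics/w1b.png',cv2.resize(cv2.imread('pics/w1.png'),(800,600),interpolation=cv2.INTER_CUBIC))
E
```

```text
t 15.93 p [0.5336 0.2919 0.3497] rpy [-3.1407e+00 -1.0000e-03 -3.0439e+00] F [0.1 0.3 0.2] op 0.0917 g 0.0
[293.93018602   0.         256.4397269 ] [[-0.097, 0.95, 0.298, 0.453], [0.995, 0.092, 0.029, 0.284], [0.001, 0.3, -0.954, 0.507], [0.0, 0.0, 0.0, 1.0]]
[[293. 198.]
 [207. 208.]
 [292. 115.]
 [ 96. 138.]]
```

View pics/w1b.png

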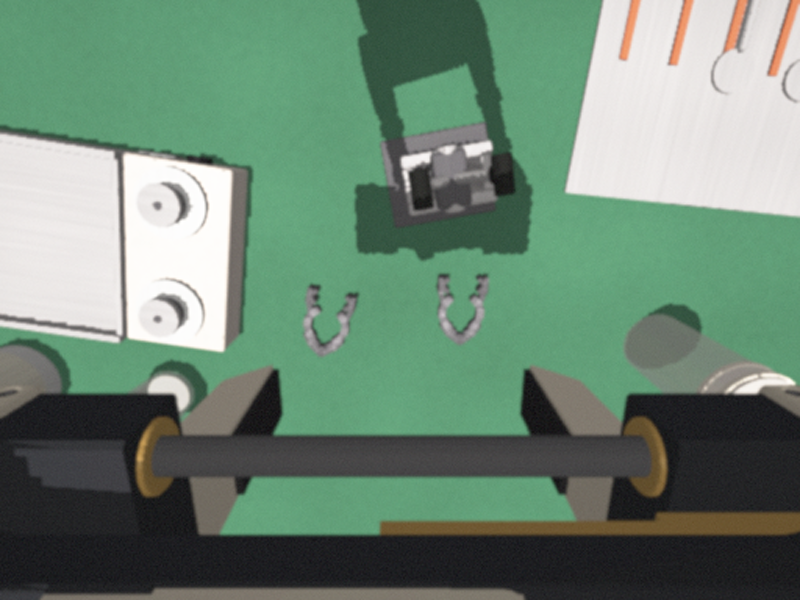

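The wrist view shows both rings at native (296,197) and (211,204), with the pliers at (292,112). I'll go closer for an accurate ring measurement.

{"fn": "step_arm", "kwargs": {"increments": [{"delta_pos": [-6.7,1.5,5],"dr": [0,0,0],"fingers": -1},{"delta_pos": [-6.7,1.5,10],"dr": [0,0,0],"fingers": -1},{"delta_pos": [-6.7,1.5,16],"dr": [0,0,0],"fingers": -1},{"delta_pos": [-6.7,1.5,20],"dr": [0,0,0],"fingers": -1},{"delta_pos": [-6.7,1.5,20],"dr": [0,0,0],"fingers": -1}]}}

```text
time: 16.65
tool_pos: [0.597, 0.3124, 0.1473]
tool_rot: [-3.14, -0.007, -3.045]
contact_force: [0.7, -0.2, 1.1]
opening: 0.0919
grip_force: 0.0
```

```bash
python3 - <<'E'
from h import *
s=st(); im=snap('wrist','w2')
print(proj('w2',[[.6,.363,.01],[.633,.212,.01],[.457,.32,.203]]).round())
from scipy import ndimage
hsv=cv2.cvtColor(im,cv2.COLOR_RGB2HSV); m=(hsv[...,1]<75)
q=proj('w2',[[.6,.363,.01],[.633,.212,.01]])
l,n=ndimage.label(m)
for k in range(1,n+1):
    a=(l==k); 
    if a.sum()<150: continue
    c=ndimage.center_of_mass(a); print(k,a.sum(),np.round(c[::-1]))
u0=int(q[:,0].min()-60);v0=int(q[:,1].min()-55); print(u0,v0)
crop('w2',max(u0,0),max(v0,0),266,120,3,'w2c')
E
```

```text
t 16.65 p [0.597  0.3124 0.1473] rpy [-3.1396 -0.0068 -3.0448] F [ 0.7 -0.2  1.1] op 0.0919 g 0.0
[[ 304.  196.]
 [ 160.  213.]
 [ 333. -116.]]
1 12887 [289.  45.]
2 5568 [473.  36.]
3 15160 [ 34. 133.]
4 2036 [309. 195.]
5 55326 [251. 314.]
99 141
```

View pics/w2c.png

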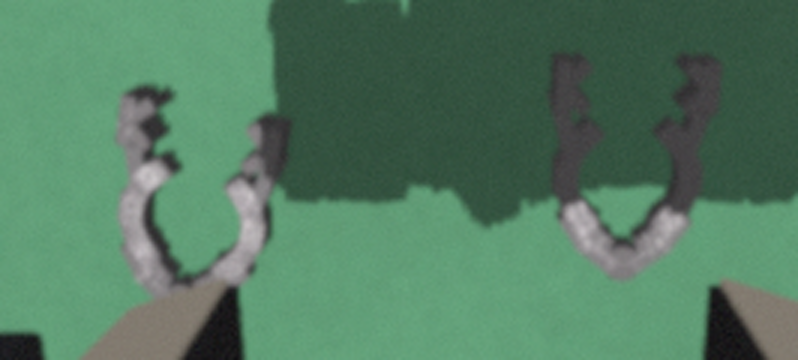

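```bash
python3 - <<'E'
from h import *
f=lambda u,v,z:pix('w2',99+u/3-.33,141+v/3-.33,z)[:2]
for n,pk,lug,earo,back,side in [('r1',[(580,98),(687,96)],[(597,130),(663,129)],[(553,75),(721,78)],(623,276),[(556,190),(703,190)]),
   ('r2',[(160,128),(254,152)],[(178,163),(232,187)],[(120,110),(289,140)],(180,296),[(121,215),(270,235)])]:
    P=[(f(*a,z)+f(*b,z))/2 for (a,b),z in[(pk,.018),(lug,.018),(earo,.018),(side,.01)]]; B=f(*back,.01)
    D=f(*pk[1],.018)-f(*pk[0],.018); E=f(*earo[1],.018)-f(*earo[0],.018)
    print(n,[p.round(4) for p in P],'back',B.round(4),'pk w',np.linalg.norm(D).round(4),'ear w',np.linalg.norm(E).round(4))
    for V in(D,E): print('  yaw of line',(np.arctan2(V[1],V[0])+np.pi/2).round(3))  # D points +y world; ring +x = D+90deg
    v=P[0]-B; print('  back->pk yaw',np.arctan2(v[1],v[0]).round(3),'len',np.linalg.norm(v).round(4))
E
```

```text
r1 [array([0.5731, 0.3634]), array([0.5842, 0.3639]), array([0.5662, 0.3636]), array([0.6078, 0.3686])] back [0.6406 0.3711] pk w 0.0355 ear w 0.0554
  yaw of line 3.257
  yaw of line 3.219
  back->pk yaw -3.028 len 0.0679
r2 [array([0.6015, 0.2227]), array([0.6139, 0.2221]), array([0.5964, 0.2219]), array([0.6356, 0.2166])] back [0.664  0.2109] pk w 0.032 ear w 0.0567
  yaw of line 2.974
  yaw of line 3.054
  back->pk yaw 2.956 len 0.0636
```

```bash
python3 - <<'E'
from h import *
k=1/1.5625
g=lambda u,v,z:pix('w1',u*k-.2,v*k-.2,z)[:2].round(4)
print('A',g(157,205,.08),'B',g(157,316,.08)); a,b=g(420,187,.203),g(503,173,.203); print(a,b,(a+b)/2)
# refine by code: dark dot near caps & dark grips
for f,P in [('w1',[(.5069,.0647,.08),(.6157,.0586,.08)]),('top0',[(.5069,.0647,.08),(.6157,.0586,.08)]),('top2',[(.5069,.0647,.08),(.6157,.0586,.08)])]:
    im=cv2.cvtColor(cv2.imread('pics/'+f+'.png'),cv2.COLOR_BGR2GRAY).astype(float)
    for p,q in zip(P,proj(f,P)):
        u,v=q.round().astype(int); w=im[v-6:v+7,u-6:u+7]; j=np.unravel_index(w[2:-2,2:-2].argmin(),(9,9)); cy,cx=j[0]+2,j[1]+2
        s=np.clip(np.median(w)-w[cy-2:cy+3,cx-2:cx+3]-8,0,None); yy,xx=np.mgrid[cy-2:cy+3,cx-2:cx+3]
        uu,vv=u-6+(s*xx).sum()/s.sum(),v-6+(s*yy).sum()/s.sum(); print(f,q.round(1),(uu.round(1),vv.round(1)),pix(f,uu,vv,.08).round(4))
E
```

```text
A [0.5069 0.0667] B [0.614  0.0601]
[0.4639 0.2974] [0.4503 0.3489] [0.4571  0.32315]
w1 [ 98.9 130.9] (np.float64(100.2), np.float64(131.1)) [0.507  0.0666 0.08  ]
w1 [ 99.3 203. ] (np.float64(100.2), np.float64(203.9)) [0.617  0.0599 0.08  ]
top0 [220.1 215.6] (np.float64(220.1), np.float64(215.5)) [0.5072 0.0649 0.08  ]
top0 [223.6 178.4] (np.float64(223.5), np.float64(177.8)) [0.6175 0.059  0.08  ]
top2 [220.1 215.6] (np.float64(220.1), np.float64(215.5)) [0.5072 0.0649 0.08  ]
top2 [223.6 178.4] (np.float64(223.5), np.float64(177.7)) [0.6175 0.0589 0.08  ]
```

```bash
python3 - <<'E'
from h import *
s=st()
plan([.598,.312,.15],3.239,[(.598,.312,.36,3.239),(.457,.3215,.36,3.411),(.457,.3215,.22,3.411),(.457,.3215,.177,3.411)])
E
```

```text
t 16.7 p [0.5986 0.3133 0.1505] rpy [-3.1412e+00 -1.2000e-03 -3.0445e+00] F [0.5 0.3 1. ] op 0.0921 g 0.0
d [ -0.   0. -21.] drz -0.0 n 3.4
   -> [0.598 0.312 0.36 ] 3.239
d [13.9  2.3 -0. ] drz -9.9 n 2.3
   -> [0.4574 0.3214 0.36  ] 3.4118
d [ 0.  0. 14.] drz 0.0 n 2.2
   -> [0.4574 0.3214 0.22  ] 3.4118
d [0.  0.  4.3] drz 0.0 n 0.7
   -> [0.4574 0.3214 0.177 ] 3.4118
```

{"fn": "step_arm", "kwargs": {"increments": [{"delta_pos": [0,0,-6],"dr": [0,0,0],"fingers": -1},{"delta_pos": [0,0,-12],"dr": [0,0,0],"fingers": -1},{"delta_pos": [0,0,-18],"dr": [0,0,0],"fingers": -1},{"delta_pos": [0,0,-21],"dr": [0,0,0],"fingers": -1},{"delta_pos": [0,0,-21],"dr": [0,0,0],"fingers": -1}]}}

```text
time: 17.32
tool_pos: [0.5993, 0.3142, 0.3673]
tool_rot: [3.138, 0.011, -3.044]
contact_force: [0.5, 1.2, 0.9]
opening: 0.0918
grip_force: 0.0
```

{"fn": "step_arm", "kwargs": {"increments": [{"delta_pos": [6,1,0],"dr": [0,0,-5],"fingers": -1},{"delta_pos": [11,2,0],"dr": [0,0,-9.9],"fingers": -1},{"delta_pos": [13.9,2.3,0],"dr": [0,0,-9.9],"fingers": -1},{"delta_pos": [13.9,2.3,0],"dr": [0,0,-9.9],"fingers": -1},{"delta_pos": [13.9,2.3,0],"dr": [0,0,-9.9],"fingers": -1}]}}

```text
time: 17.95
tool_pos: [0.4585, 0.3234, 0.3606]
tool_rot: [3.142, 0.001, -2.871]
contact_force: [-0.6, -0.2, -0.3]
opening: 0.0919
grip_force: 0.0
```

{"fn": "step_arm", "kwargs": {"increments": [{"delta_pos": [0,0,5],"dr": [0,0,0],"fingers": -1},{"delta_pos": [0,0,9],"dr": [0,0,0],"fingers": -1},{"delta_pos": [0,0,12],"dr": [0,0,0],"fingers": -1},{"delta_pos": [0,0,14],"dr": [0,0,0],"fingers": -1},{"delta_pos": [0,0,14],"dr": [0,0,0],"fingers": -1}]}}

```text
time: 18.58
tool_pos: [0.4583, 0.3228, 0.2182]
tool_rot: [-3.141, -0.004, -2.872]
contact_force: [0.4, -0.1, 0.0]
opening: 0.0916
grip_force: 0.0
```

```bash
python3 - <<'E'
from h import *
s=st(); im=snap('wrist','w3')
cv2.imwrite('pics/w3b.png',cv2.resize(cv2.imread('pics/w3.png'),(800,600),interpolation=cv2.INTER_CUBIC))
print((proj('w3',[[.457,.3215,.203],[.4643,.2955,.203],[.4497,.3475,.203]])*1.5625).round())
E
```

```text
t 18.57 p [0.4583 0.3228 0.2182] rpy [-3.1407 -0.004  -2.8717] F [ 0.4 -0.1  0. ] op 0.0916 g 0.0
[[398. 369.]
 [333. 370.]
 [464. 369.]]
```

View pics/w3b.png

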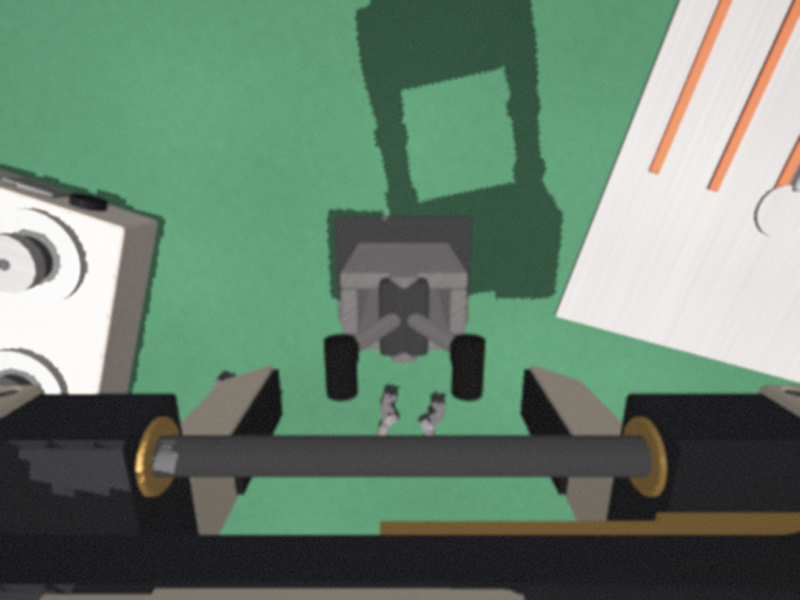

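The grips at (341,368) and (468,368) sit centred between the fingers. I'll descend and grip lightly.

{"fn": "step_arm", "kwargs": {"increments": [{"delta_pos": [0,0,2.5],"dr": [0,0,0],"fingers": -1},{"delta_pos": [0,0,4.2],"dr": [0,0,0],"fingers": -1},{"delta_pos": [0,0,4.2],"dr": [0,0,0],"fingers": -1},{"delta_pos": [0,0,4.2],"dr": [0,0,0],"fingers": -0.5},{"delta_pos": [0,0,4.2],"dr": [0,0,0],"fingers": -0.35}], "newtons": 30}}

```text
time: 19.25
tool_pos: [0.4587, 0.3239, 0.1794]
tool_rot: [3.141, 0.002, -2.871]
contact_force: [-0.1, 0.9, -0.3]
opening: 0.0763
grip_force: 0.0
```

{"fn": "step_arm", "kwargs": {"increments": [{"delta_pos": [0,0,0],"dr": [0,0,0],"fingers": -0.35},{"delta_pos": [0,0,0],"dr": [0,0,0],"fingers": -0.35},{"delta_pos": [0,0,0],"dr": [0,0,0],"fingers": -0.35},{"delta_pos": [0,0,0],"dr": [0,0,0],"fingers": -0.35},{"delta_pos": [0,0,0],"dr": [0,0,0],"fingers": -0.35}]}}

```text
time: 19.88
tool_pos: [0.4586, 0.3241, 0.1801]
tool_rot: [3.141, 0.003, -2.87]
contact_force: [-2.3, -0.3, 9.2]
opening: 0.0621
grip_force: 8.1
```

{"fn": "step_arm", "kwargs": {"increments": [{"delta_pos": [0,0,-0.3],"dr": [0,0,0],"fingers": -0.35},{"delta_pos": [0,0,-1],"dr": [0,0,0],"fingers": -0.35},{"delta_pos": [0,0,-2],"dr": [0,0,0],"fingers": -0.35},{"delta_pos": [0,0,-3],"dr": [0,0,0],"fingers": -0.35},{"delta_pos": [0,0,-4],"dr": [0,0,0],"fingers": -0.35}]}}

```text
time: 20.5
tool_pos: [0.4581, 0.3237, 0.2191]
tool_rot: [3.141, 0.0, -2.87]
contact_force: [-0.6, 0.5, -1.9]
opening: 0.0619
grip_force: 5.8
```

```bash
python3 - <<'E'
from h import *
s=st(); im=snap('side','side4')
q=proj('side4',[.457,.322,.15])[0].astype(int); print(q)
crop('side4',q[0]-60,q[1]-60,120,110,5,'v4')
E
```

```text
t 20.5 p [0.4581 0.3237 0.2191] rpy [ 3.1414e+00  5.0000e-04 -2.8704e+00] F [-0.6  0.5 -1.9] op 0.0619 g 5.8
[165 156]
```

View pics/v4.png

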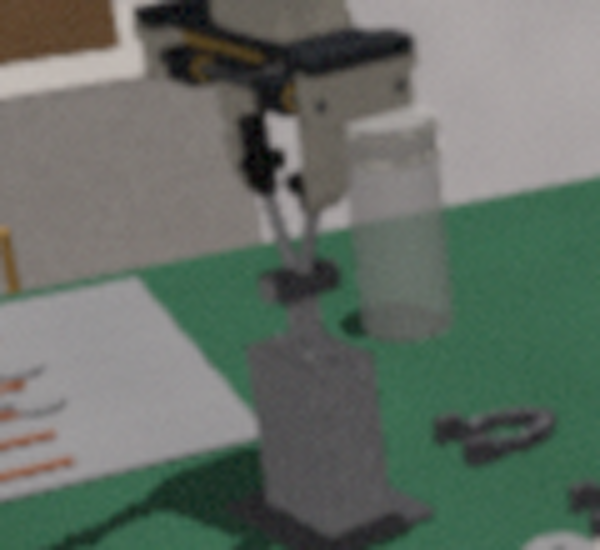

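```bash
python3 - <<'E'
from h import *
s=st()
plan([.4582,.3237,.2195],3.4125,[(.4582,.3237,.35,3.4125),(.5715,.3635,.35,3.245),(.5715,.3635,.22,3.245)])
E
```

```text
t 20.55 p [0.4587 0.324  0.2205] rpy [ 3.1410e+00  2.7000e-03 -2.8704e+00] F [ 0.9  1.  -0.4] op 0.0622 g 5.9
d [ -0.   0. -13.] drz -0.0 n 2.1
   -> [0.4582 0.3237 0.3495] 3.4125
d [-12.    0.8  -0. ] drz 9.6 n 1.9
   -> [0.5717 0.3635 0.3495] 3.2449
d [ 0. -0. 13.] drz -0.0 n 2.1
   -> [0.5717 0.3635 0.2195] 3.2449
```

{"fn": "step_arm", "kwargs": {"increments": [{"delta_pos": [0,0,-2],"dr": [0,0,0],"fingers": -0.35},{"delta_pos": [0,0,-5],"dr": [0,0,0],"fingers": -0.35},{"delta_pos": [0,0,-9],"dr": [0,0,0],"fingers": -0.35},{"delta_pos": [0,0,-12],"dr": [0,0,0],"fingers": -0.35},{"delta_pos": [0,0,-13],"dr": [0,0,0],"fingers": -0.35}]}}

```text
time: 21.18
tool_pos: [0.4585, 0.3239, 0.3502]
tool_rot: [3.141, 0.003, -2.87]
contact_force: [0.1, -0.3, -2.4]
opening: 0.0618
grip_force: 5.9
```

{"fn": "step_arm", "kwargs": {"increments": [{"delta_pos": [-2,0.1,0],"dr": [0,0,2],"fingers": -0.35},{"delta_pos": [-5,0.4,0],"dr": [0,0,5],"fingers": -0.35},{"delta_pos": [-9,0.6,0],"dr": [0,0,8],"fingers": -0.35},{"delta_pos": [-11,0.8,0],"dr": [0,0,9.6],"fingers": -0.35},{"delta_pos": [-12,0.8,0],"dr": [0,0,9.6],"fingers": -0.35}]}}

```text
time: 21.8
tool_pos: [0.5724, 0.3636, 0.3456]
tool_rot: [-3.14, -0.003, -3.039]
contact_force: [-0.6, -0.8, -2.0]
opening: 0.062
grip_force: 5.8
```

{"fn": "step_arm", "kwargs": {"increments": [{"delta_pos": [0,0,3],"dr": [0,0,0],"fingers": -0.35},{"delta_pos": [0,0,6],"dr": [0,0,0],"fingers": -0.35},{"delta_pos": [0,0,9],"dr": [0,0,0],"fingers": -0.35},{"delta_pos": [0,0,12],"dr": [0,0,0],"fingers": -0.35},{"delta_pos": [0,0,13],"dr": [0,0,0],"fingers": -0.35}]}}

```text
time: 22.42
tool_pos: [0.5702, 0.3629, 0.2148]
tool_rot: [-3.14, -0.006, -3.038]
contact_force: [-0.2, 0.1, -1.1]
opening: 0.0619
grip_force: 5.9
```

```bash
python3 - <<'E'
from h import *
s=st(); im=snap('wrist','w4'); snap('side','side5')
a=cv2.imread('pics/w4.png')[140:300,170:350]
q=proj('side5',[.58,.3635,.04])[0].astype(int); b=cv2.imread('pics/side5.png')[q[1]-50:q[1]+40,q[0]-50:q[0]+51]
print(q)
a=cv2.resize(a,(450,400),interpolation=cv2.INTER_CUBIC);b=cv2.resize(b,(350,312),interpolation=cv2.INTER_CUBIC);b=cv2.copyMakeBorder(b,0,88,0,0,cv2.BORDER_CONSTANT)
cv2.imwrite('pics/m1.png',np.hstack([a,b]))
E
```

```text
t 22.43 p [0.5702 0.3629 0.2148] rpy [-3.1396 -0.0056 -3.0381] F [-0.2  0.1 -1.1] op 0.0619 g 5.9
[199 174]
```

View pics/m1.png

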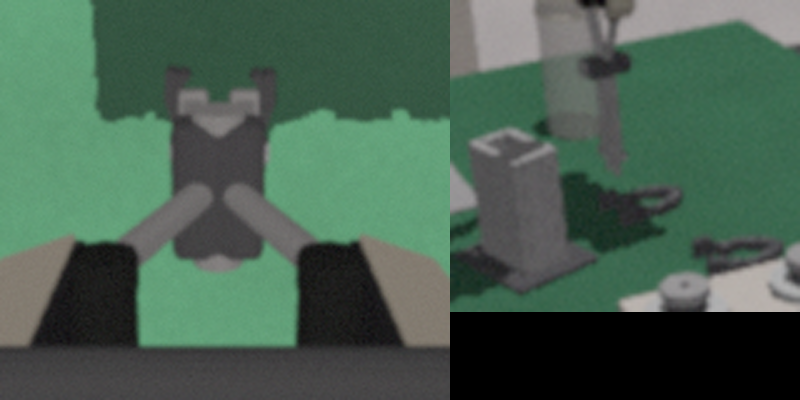

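```bash
python3 - <<'E'
from h import *
st()
for z in(.018,): print('ear end',pix('w4',258.2,167.2,z).round(4), 'L',pix('w4',170+166/2.5,140+80/2.5,z).round(4),'R',pix('w4',170+276/2.5,140+80/2.5,z).round(4))
for z in(.062,.068,.074): print('sh front',z,pix('w4',257.6,175.8,z).round(4))
print('pivot front', [pix('w4',257.6,186,z).round(4) for z in (.15,.157,.165)], 'back',pix('w4',257.6,240,.169).round(4))
E
```

```text
t 22.52 p [0.571  0.3632 0.2167] rpy [-3.1406e+00 -2.9000e-03 -3.0381e+00] F [ 0.2  0.  -1.6] op 0.0618 g 5.8
ear end [0.5586 0.3638 0.018 ] L [0.5673 0.3378 0.018 ] R [0.5617 0.3915 0.018 ]
sh front 0.062 [0.5596 0.363  0.062 ]
sh front 0.068 [0.5582 0.3628 0.068 ]
sh front 0.074 [0.5569 0.3627 0.074 ]
pivot front [array([0.5482, 0.3615, 0.15  ]), array([0.5464, 0.3613, 0.157 ]), array([0.5443, 0.3611, 0.165 ])] back [0.5853 0.3653 0.169 ]
```

{"fn": "step_arm", "kwargs": {"increments": [{"delta_pos": [-0.1,0,1.5],"dr": [0,0,0],"fingers": -0.35},{"delta_pos": [-0.1,0,3],"dr": [0,0,0],"fingers": -0.35},{"delta_pos": [-0.1,0,4.2],"dr": [0,0,0],"fingers": -0.35},{"delta_pos": [-0.1,0,4.8],"dr": [0,0,0],"fingers": -0.35},{"delta_pos": [-0.1,0,4.8],"dr": [0,0,0],"fingers": -0.35}]}}

```text
time: 23.15
tool_pos: [0.5724, 0.3635, 0.1697]
tool_rot: [-3.141, -0.001, -3.038]
contact_force: [-1.2, 0.1, -1.9]
opening: 0.0619
grip_force: 5.8
```

{"fn": "step_arm", "kwargs": {"increments": [{"delta_pos": [0,0,0],"dr": [0,0,0],"fingers": -0.25},{"delta_pos": [0,0,0],"dr": [0,0,0],"fingers": -0.15},{"delta_pos": [0,0,0],"dr": [0,0,0],"fingers": -0.05},{"delta_pos": [0,0,0],"dr": [0,0,0],"fingers": 0.0},{"delta_pos": [0,0,0],"dr": [0,0,0],"fingers": 0.0}]}}

```text
time: 23.78
tool_pos: [0.5727, 0.3639, 0.1708]
tool_rot: [3.141, 0.001, -3.038]
contact_force: [-0.2, 0.7, 1.3]
opening: 0.046
grip_force: 14.8
```

```bash
python3 - <<'E'
from h import *
st();snap('wrist','w5');snap('side','side6')
E
```

```text
t 23.77 p [0.5727 0.3639 0.1708] rpy [ 3.1409e+00  1.0000e-03 -3.0380e+00] F [-0.2  0.7  1.3] op 0.046 g 14.8
```

{"fn": "step_arm", "kwargs": {"increments": [{"delta_pos": [0,0,0],"dr": [0,0,0],"fingers": 0.1},{"delta_pos": [0,0,0],"dr": [0,0,0],"fingers": 0.2},{"delta_pos": [0,0,0],"dr": [0,0,0],"fingers": 0.3},{"delta_pos": [0,0,0],"dr": [0,0,0],"fingers": 0.4},{"delta_pos": [0,0,0],"dr": [0,0,0],"fingers": 0.45}], "newtons": 30}}

```text
time: 24.5
tool_pos: [0.5723, 0.3634, 0.1696]
tool_rot: [-3.141, -0.001, -3.038]
contact_force: [0.5, 0.1, -2.2]
opening: 0.0272
grip_force: 29.6
```

{"fn": "step_arm", "kwargs": {"increments": [{"delta_pos": [0,0,0],"dr": [0,0,0],"fingers": 0.45},{"delta_pos": [0,0,0],"dr": [0,0,0],"fingers": 0.45},{"delta_pos": [0,0,-0.5],"dr": [0,0,0],"fingers": 0.45},{"delta_pos": [0,0,-1.5],"dr": [0,0,0],"fingers": 0.45},{"delta_pos": [0,0,-3],"dr": [0,0,0],"fingers": 0.45}]}}

```text
time: 25.12
tool_pos: [0.5725, 0.3636, 0.2011]
tool_rot: [3.142, -0.0, -3.038]
contact_force: [-0.3, 0.2, -2.1]
opening: 0.0273
grip_force: 29.6
```

```bash
python3 - <<'E'
from h import *
st();snap('wrist','w6');snap('side','side7')
a=cv2.imread('pics/w6.png')[140:300,170:350]
q=proj('side7',[.58,.3635,.06])[0].astype(int); b=cv2.imread('pics/side7.png')[q[1]-50:q[1]+40,q[0]-50:q[0]+51]
a=cv2.resize(a,(450,400),interpolation=cv2.INTER_CUBIC);b=cv2.resize(b,(350,312),interpolation=cv2.INTER_CUBIC);b=cv2.copyMakeBorder(b,0,88,0,0,cv2.BORDER_CONSTANT)
cv2.imwrite('pics/m2.png',np.hstack([a,b]))
E
```

```text
t 25.12 p [0.5725 0.3636 0.2011] rpy [ 3.1416e+00 -1.0000e-04 -3.0380e+00] F [-0.3  0.2 -2.1] op 0.0273 g 29.6
```

View pics/m2.png

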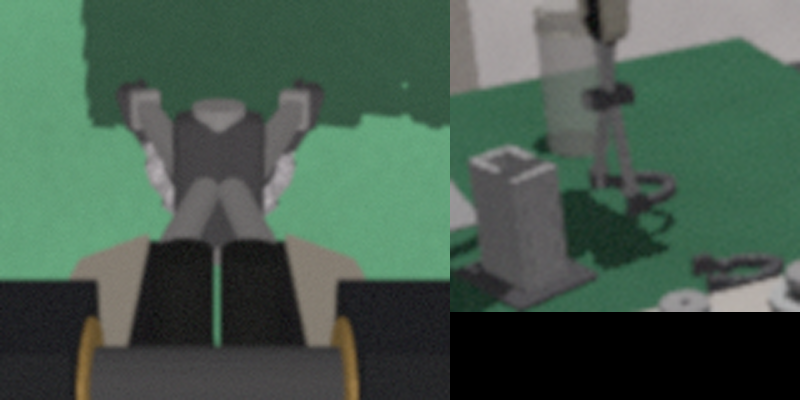

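The ring is lifted level in the pliers, ears at (135,105) and (307,103) in the left crop. I'll estimate where the ring centre sits relative to the tool.

```bash
python3 - <<'E'
from h import *
s=robot.observe(); p=s['tool_pos'];y=s['tool_rot'][2]
def tool(q): d=q[:2]-p[:2]; return np.array([np.cos(y)*d[0]+np.sin(y)*d[1],np.sin(y)*d[0]-np.cos(y)*d[1]]).round(4)
for z in(.046,.049,.052):
    L=pix('w6',170+122/2.5,140+85/2.5,z);R=pix('w6',170+318/2.5,140+84/2.5,z); print('ear ends',z,L.round(4),R.round(4),'w',np.linalg.norm(L-R).round(4),'mid tool',tool((L+R)/2))
q=proj('side7',[.58,.3635,.06])[0].astype(int); k=350/101
u,v=q[0]-50+225/k,q[1]-50+187/k; ue,ve=q[0]-50+(632-450)/k,q[1]-50+205/k; print('side back px',u,v)
# ring model in tool frame: center at tool x=-c
for c in(.021,.024,.027,.030):
    ax=np.array([np.cos(y),np.sin(y)]);ctr=p[:2]-c*ax
    print(c,ctr.round(4),'tip px',proj('side7',[*(ctr-.037*ax),.036])[0].round(1), 'ctr',proj('side7',[*ctr,.036])[0].round(1))
im=cv2.imread('pics/side7.png'); hsv=cv2.cvtColor(im,cv2.COLOR_BGR2HSV)
print(hsv[int(v)-6:int(v)+7,int(u)-8:int(u)+6,1])
E
```

```text
ear ends 0.046 [0.5654 0.3221 0.046 ] [0.5563 0.4067 0.046 ] w 0.0851 mid tool [0.0127 0.0015]
ear ends 0.049 [0.5647 0.3224 0.049 ] [0.5557 0.4062 0.049 ] w 0.0843 mid tool [0.0133 0.0015]
ear ends 0.052 [0.564  0.3227 0.052 ] [0.5551 0.4057 0.052 ] w 0.0835 mid tool [0.014  0.0015]
side back px 213.92857142857144 172.96285714285716
0.021 [0.5945 0.3663] tip px [212.9 171.6] ctr [203.6 174.3]
0.024 [0.5975 0.3666] tip px [213.6 171.3] ctr [204.4 174.1]
0.027 [0.6005 0.3669] tip px [214.3 171.1] ctr [205.2 173.9]
0.03 [0.6035 0.3673] tip px [215.1 170.9] ctr [205.9 173.7]
[[109 111 111 110 113 113 105 111 108 113 114 114 108 108]
 [ 98  98  99 106 108 105 108 109 116 110 108 110 112 112]
 [ 46  47  48  54  62  72  88  96 109 115 113 115 108 116]
 [  6   6  13  10  22  22  23  54  67 103 104 103 115 110]
 [ 14  14  14  26  12  11   7  12  40  87 114 113 118 107]
 [ 42  56  46  42  15   8   6  12  18  78 108 113 113 111]
 [ 96  92  98  92  78  26   6   8  13  75 106 109 111 110]
 [106 107 105  92  63  26   9  16  16  94 113 111 117 113]
 [ 88  70  55  44  30  16  11   9  42  95 112 123 113 113]
 [ 59  22  18  10   7  17  10  40  77 100 108 112 115 113]
 [ 11   4  12  17   9  26  62  84  91 106 110 106 108 106]
 [ 35  19  16  35  68  72  99 113 113 110 106 106 115 115]
 [ 19  12  98  85  92 104 112 111 119 106 120 122 115 106]]
```

```bash
python3 - <<'E'
from h import *
plan([.5725,.3636,.2005],3.245,[(.5725,.3636,.29,3.245),(.583,.21,.29,3.166),(.5941,.0595,.29,3.0866),(.5941,.0595,.265,3.0866)])
P=[[.70,.05,.1],[.72,.0,.1]]
E
```

```text
d [-0.   0.  -8.9] drz -0.0 n 1.4
   -> [0.5725 0.3636 0.2895] 3.245
d [  0.5 -15.4  -0. ] drz 4.5 n 2.5
   -> [0.5834 0.2099 0.2895] 3.1665
d [ -0.7 -15.1  -0. ] drz 4.6 n 2.4
   -> [0.5942 0.0591 0.2895] 3.0862
d [0.  0.  2.5] drz -0.0 n 0.4
   -> [0.5942 0.0591 0.2645] 3.0862
```

{"fn": "step_arm", "kwargs": {"increments": [{"delta_pos": [0,0,-1.5],"dr": [0,0,0],"fingers": 0.45},{"delta_pos": [0,0,-3.5],"dr": [0,0,0],"fingers": 0.45},{"delta_pos": [0,0,-6],"dr": [0,0,0],"fingers": 0.45},{"delta_pos": [0,0,-8],"dr": [0,0,0],"fingers": 0.45},{"delta_pos": [0,0,-9],"dr": [0,0,0],"fingers": 0.45}]}}

```text
time: 25.85
tool_pos: [0.5728, 0.3637, 0.2921]
tool_rot: [3.141, 0.002, -3.038]
contact_force: [0.5, 0.1, -2.4]
opening: 0.0274
grip_force: 29.6
```

{"fn": "step_arm", "kwargs": {"increments": [{"delta_pos": [0,-1.5,0],"dr": [0,0,0.5],"fingers": 0.45},{"delta_pos": [0.1,-4.5,0],"dr": [0,0,1.5],"fingers": 0.45},{"delta_pos": [0.3,-8,0],"dr": [0,0,2.5],"fingers": 0.45},{"delta_pos": [0.4,-11.5,0],"dr": [0,0,3.5],"fingers": 0.45},{"delta_pos": [0.5,-15.4,0],"dr": [0,0,4.5],"fingers": 0.45}]}}

```text
time: 26.48
tool_pos: [0.5829, 0.2078, 0.2891]
tool_rot: [-3.141, -0.002, -3.118]
contact_force: [0.6, -0.1, -3.2]
opening: 0.0268
grip_force: 29.6
```

{"fn": "step_arm", "kwargs": {"increments": [{"delta_pos": [-0.2,-4,0],"dr": [0,0,1],"fingers": 0.45},{"delta_pos": [-0.4,-8,0],"dr": [0,0,2.3],"fingers": 0.45},{"delta_pos": [-0.6,-11.5,0],"dr": [0,0,3.5],"fingers": 0.45},{"delta_pos": [-0.7,-14,0],"dr": [0,0,4.6],"fingers": 0.45},{"delta_pos": [-0.7,-15.1,0],"dr": [0,0,4.6],"fingers": 0.45}]}}

```text
time: 27.1
tool_pos: [0.5937, 0.057, 0.2893]
tool_rot: [-3.141, -0.002, 3.084]
contact_force: [-1.0, 0.5, -1.9]
opening: 0.0273
grip_force: 29.6
```

{"fn": "step_arm", "kwargs": {"increments": [{"delta_pos": [0,0,0],"dr": [0,0,0],"fingers": 0.45},{"delta_pos": [0,0,1],"dr": [0,0,0],"fingers": 0.45},{"delta_pos": [0,0,2],"dr": [0,0,0],"fingers": 0.45},{"delta_pos": [0,0,2.5],"dr": [0,0,0],"fingers": 0.45},{"delta_pos": [0,0,2.5],"dr": [0,0,0],"fingers": 0.45}]}}

```text
time: 27.72
tool_pos: [0.594, 0.0595, 0.2645]
tool_rot: [3.142, -0.001, 3.087]
contact_force: [0.3, -0.6, -1.3]
opening: 0.0271
grip_force: 29.6
```

```bash
python3 - <<'E'
from h import *
s=st();snap('wrist','w7');snap('side','side8')
p=s['tool_pos'];y=s['tool_rot'][2]; ax=np.array([np.cos(y),np.sin(y)])
q=proj('side8',[.617,.0597,.09])[0].astype(int); print(q)
a=cv2.imread('pics/side8.png')[q[1]-30:q[1]+31,q[0]-40:q[0]+41]; b=cv2.imread('pics/w7.png')[120:280,170:350]
cv2.imwrite('pics/m3.png',np.hstack([cv2.resize(a,(480,361),interpolation=cv2.INTER_CUBIC),cv2.resize(b,(320,361))]))
print('capB side',proj('side8',[.617,.0597,.08])[0].round(1),'w',proj('w7',[[.617,.0597,.08],[.637,.0597,.08],[.597,.0597,.08]]).round(1))
E
```

```text
t 27.73 p [0.594  0.0595 0.2645] rpy [ 3.1415e+00 -1.2000e-03  3.0869e+00] F [ 0.3 -0.6 -1.3] op 0.0271 g 29.6
[252 193]
capB side [253.  196.5] w [[257.3 196.5]
 [258.2 212. ]
 [256.4 180.6]]
```

View pics/m3.png

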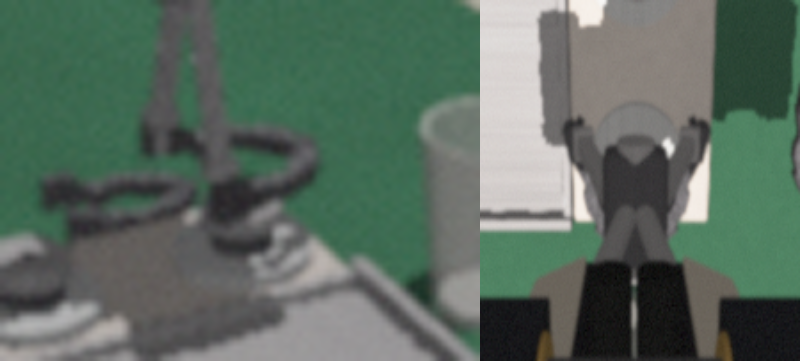

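The side crop shows the spread ring level above spindle B's cap: back end at (317,155), front ear at (228,195). I'll compare those with the model projections.

```bash
python3 - <<'E'
from h import *
p=np.array([.594,.0595]);y=3.0869;ax=np.array([np.cos(y),np.sin(y)]);ay=np.array([np.sin(y),-np.cos(y)])
cr=lambda q:((q-[212,163])*5.925+2.5).round(0)
for c in(.019,.023,.027):
    ctr=p-c*ax+.0015*ay
    # arms: outline spread: outer corners of ears at (33.5,+-46)
    P=[ctr-.037*ax, ctr+.0335*ax+.0458*ay, ctr+.0335*ax-.0458*ay, ctr]
    print(c,[cr(proj('side8',[*a,z])[0]).tolist() for a,z in zip(P,(.0995,.112,.112,.0995))])
print('caps',[cr(proj('side8',[*a,z])[0]).tolist() for a,z in(((.617,.0597),.08),((.507,.066),.08),((.617,.0597),.07))])
E
```

```text
0.019 [[305.0, 150.0], [132.0, 122.0], [215.0, 199.0], [237.0, 167.0]]
0.023 [[313.0, 148.0], [139.0, 120.0], [223.0, 197.0], [244.0, 165.0]]
0.027 [[320.0, 146.0], [147.0, 118.0], [231.0, 195.0], [252.0, 163.0]]
caps [[245.0, 201.0], [32.0, 256.0], [246.0, 220.0]]
```

{"fn": "step_arm", "kwargs": {"increments": [{"delta_pos": [0.1,0,0.4],"dr": [0,0,0],"fingers": 0.45},{"delta_pos": [0.1,0,0.8],"dr": [0,0,0],"fingers": 0.45},{"delta_pos": [0.1,0,1.2],"dr": [0,0,0],"fingers": 0.45},{"delta_pos": [0.1,0,1.5],"dr": [0,0,0],"fingers": 0.45},{"delta_pos": [0.1,0,1.5],"dr": [0,0,0],"fingers": 0.45}]}}

```text
time: 28.45
tool_pos: [0.5931, 0.0592, 0.2499]
tool_rot: [3.142, -0.001, 3.086]
contact_force: [0.2, 0.8, -1.7]
opening: 0.0277
grip_force: 29.6
```

{"fn": "step_arm", "kwargs": {"increments": [{"delta_pos": [0,0,0.1],"dr": [0,0,0],"fingers": 0.45},{"delta_pos": [0,0,0.2],"dr": [0,0,0],"fingers": 0.45},{"delta_pos": [0,0,0.4],"dr": [0,0,0],"fingers": 0.45},{"delta_pos": [0,0,0.6],"dr": [0,0,0],"fingers": 0.45},{"delta_pos": [0,0,0.6],"dr": [0,0,0],"fingers": 0.45}]}}

```text
time: 29.08
tool_pos: [0.5931, 0.0592, 0.244]
tool_rot: [3.142, -0.0, 3.086]
contact_force: [-0.2, -0.0, -2.3]
opening: 0.0271
grip_force: 29.6
```

```bash
python3 - <<'E'
from h import *
for i in range(3): st(); snap('side','side9')
E
```

```text
t 29.07 p [0.5931 0.0592 0.244 ] rpy [ 3.1415e+00 -5.0000e-04  3.0864e+00] F [-0.2 -0.  -2.3] op 0.0271 g 29.6
t 29.12 p [0.5932 0.0592 0.2441] rpy [ 3.1415e+00 -1.0000e-04  3.0863e+00] F [-0.2 -0.7 -2.4] op 0.0271 g 29.6
t 29.18 p [0.5932 0.0592 0.2442] rpy [ 3.1415e+00 -1.0000e-04  3.0863e+00] F [ 0.9  0.3 -3.1] op 0.0274 g 29.6
```

{"fn": "step_arm", "kwargs": {"increments": [{"delta_pos": [0,0,0.3],"dr": [0,0,0],"fingers": 0.45},{"delta_pos": [0,0,0.6],"dr": [0,0,0],"fingers": 0.45},{"delta_pos": [0,0,0.8],"dr": [0,0,0],"fingers": 0.45},{"delta_pos": [0,0,0.8],"dr": [0,0,0],"fingers": 0.45},{"delta_pos": [0,0,0.8],"dr": [0,0,0],"fingers": 0.45}]}}

```text
time: 29.85
tool_pos: [0.5933, 0.0592, 0.2363]
tool_rot: [3.141, 0.0, 3.086]
contact_force: [0.2, 0.5, -1.3]
opening: 0.027
grip_force: 29.6
```

{"fn": "step_arm", "kwargs": {"increments": [{"delta_pos": [0,0,0.2],"dr": [0,0,0],"fingers": 0.45},{"delta_pos": [0,0,0.3],"dr": [0,0,0],"fingers": 0.45},{"delta_pos": [0,0,0.4],"dr": [0,0,0],"fingers": 0.45},{"delta_pos": [0,0,0.4],"dr": [0,0,0],"fingers": 0.45},{"delta_pos": [0,0,0.4],"dr": [0,0,0],"fingers": 0.45}]}}

```text
time: 30.48
tool_pos: [0.5933, 0.0592, 0.2323]
tool_rot: [3.142, 0.0, 3.086]
contact_force: [0.3, -0.2, -2.5]
opening: 0.027
grip_force: 29.6
```

```bash
python3 - <<'E'
from h import *
for i in range(2): st(); snap('side','side10')
E
```

```text
t 30.48 p [0.5933 0.0592 0.2323] rpy [3.1415e+00 1.0000e-04 3.0863e+00] F [ 0.3 -0.2 -2.5] op 0.027 g 29.6
t 30.52 p [0.5933 0.0592 0.2322] rpy [3.1415 0.     3.0863] F [-0.  -0.2 -1.3] op 0.0272 g 29.6
```

Still no contact. I'll lower in small steps until it touches the hub.

{"fn": "step_arm", "kwargs": {"increments": [{"delta_pos": [0,0,0.1],"dr": [0,0,0],"fingers": 0.45},{"delta_pos": [0,0,0.2],"dr": [0,0,0],"fingers": 0.45},{"delta_pos": [0,0,0.3],"dr": [0,0,0],"fingers": 0.45},{"delta_pos": [0,0,0.3],"dr": [0,0,0],"fingers": 0.45},{"delta_pos": [0,0,0.3],"dr": [0,0,0],"fingers": 0.45}]}}

```text
time: 31.2
tool_pos: [0.5933, 0.0592, 0.2292]
tool_rot: [3.141, 0.0, 3.086]
contact_force: [0.1, -0.3, -1.9]
opening: 0.0271
grip_force: 29.6
```

{"fn": "step_arm", "kwargs": {"increments": [{"delta_pos": [0,0,0.1],"dr": [0,0,0],"fingers": 0.45},{"delta_pos": [0,0,0.2],"dr": [0,0,0],"fingers": 0.45},{"delta_pos": [0,0,0.2],"dr": [0,0,0],"fingers": 0.45},{"delta_pos": [0,0,0.2],"dr": [0,0,0],"fingers": 0.45},{"delta_pos": [0,0,0.2],"dr": [0,0,0],"fingers": 0.45}]}}

```text
time: 31.82
tool_pos: [0.5932, 0.0592, 0.2272]
tool_rot: [3.141, -0.0, 3.086]
contact_force: [-0.4, 0.8, -0.9]
opening: 0.0269
grip_force: 29.6
```

```bash
python3 - <<'E'
from h import *
for i in range(2): st(); snap('side','side11')
E
```

```text
t 31.82 p [0.5932 0.0592 0.2272] rpy [ 3.1415 -0.      3.0864] F [-0.4  0.8 -0.9] op 0.0269 g 29.6
t 31.88 p [0.5933 0.0592 0.2272] rpy [3.1415e+00 1.0000e-04 3.0863e+00] F [-0.5  0.1 -0.8] op 0.0274 g 29.6
```

{"fn": "step_arm", "kwargs": {"increments": [{"delta_pos": [0,0,0.05],"dr": [0,0,0],"fingers": 0.45},{"delta_pos": [0,0,0.1],"dr": [0,0,0],"fingers": 0.45},{"delta_pos": [0,0,0.15],"dr": [0,0,0],"fingers": 0.45},{"delta_pos": [0,0,0.15],"dr": [0,0,0],"fingers": 0.45},{"delta_pos": [0,0,0.15],"dr": [0,0,0],"fingers": 0.45}]}}

```text
time: 32.55
tool_pos: [0.5934, 0.0592, 0.2262]
tool_rot: [3.141, 0.001, 3.086]
contact_force: [-1.1, -0.4, 3.9]
opening: 0.0271
grip_force: 29.7
```

```bash
python3 - <<'E'
from h import *
s=st();snap('side','side12'); s=st(); snap('wrist','w12')
# compare ring position in side image: dark-pixel extents near B, columns
for f in('side8','side12'):
    im=cv2.imread('pics/'+f+'.png'); g=cv2.cvtColor(im,cv2.COLOR_BGR2GRAY)[160:230:2,225:275]; 
    if f=='side12': print('\n'.join(''.join('#' if x<75 else '+' if x<110 else '.' for x in r) for r in cv2.cvtColor(im,cv2.COLOR_BGR2GRAY)[170:225,222:275]))
E
```

```text
t 32.55 p [0.5934 0.0592 0.2262] rpy [3.1415e+00 9.0000e-04 3.0864e+00] F [-1.1 -0.4  3.9] op 0.0271 g 29.7
t 32.6 p [0.5934 0.0592 0.2261] rpy [3.1415e+00 9.0000e-04 3.0864e+00] F [-0.7 -0.1  3.7] op 0.0277 g 29.7
+++++++++++++##################++++++++++++++++++++++
+++++++++++++++################++++++++++++++++++++++
+++++++++++++++################++++++++++++++++++++++
+++++++++++++++###############+++++++++++++++++++++++
+++++++++++++++#############+++++++++++++++++++++++++
+++++++++++++++########++++++++++++++++++++++++++++++
++++++++++++++++######+++++++++++++++++++++++++++++++
+++++++++++++++++++++++++++++++++++++++++++++++++++++
+++++++++++++++++++++++++++++++++++++++++++++++++++++
+++++++++++++++++++++++++++++++++++++++++++++++++++++
+++++++++++++++++++++++++++++++++++++++++++++++++++++
+++++++++++++++++++++++++++++++++++++++++++++++++++++
+++++++++++++++++++++++++++++++++++++++++++++++++++++
+++++++++++++++++++++++++++++++++++++++++++++++++++++
+++++++++++++++++++++++++++++++++++++++++++++++++++++
+++++++++++++++++++++++++++++++++++++++++++++++++++++
+++++++++++++++++++++
[... 1384 characters left out ...]
+++++++++++++++++++++++++#####++++.......++++.....++
#++++++++++++++++++++++++++##++++++++++..+..........+
++++++++++++++++++++++++++++++++++++++...............
+.....++++++++++++++++++++++++++++++++...............
......++++++++++++++++++++++++++++++++...............
.............+++++++++++++++++++++++++++.............
.............+++++++++++++++++++++++++...............
.............+++++++++++++++++++++...................
............++++++++++++++++++.......................
........+++++++++++++++++++..........................
.....+++++...++++++++++..............................
.+++++........++++++.................................
++...................................................
```

Seated: there is +3.9 N of support and the cap shows inside the ring. I'll open slowly while following the pockets back.

{"fn": "step_arm", "kwargs": {"increments": [{"delta_pos": [0.05,0,0],"dr": [0,0,0],"fingers": 0.38},{"delta_pos": [0.15,0,0],"dr": [0,0,0],"fingers": 0.3},{"delta_pos": [0.25,0,-0.05],"dr": [0,0,0],"fingers": 0.22},{"delta_pos": [0.35,0,-0.1],"dr": [0,0,0],"fingers": 0.14},{"delta_pos": [0.45,0,-0.1],"dr": [0,0,0],"fingers": 0.06}]}}

```text
time: 33.28
tool_pos: [0.5889, 0.0593, 0.227]
tool_rot: [-3.142, 0.001, 3.086]
contact_force: [-1.1, -0.3, 4.5]
opening: 0.0425
grip_force: 11.7
```

{"fn": "step_arm", "kwargs": {"increments": [{"delta_pos": [0.1,0,0],"dr": [0,0,0],"fingers": -0.02},{"delta_pos": [0.2,0,0],"dr": [0,0,0],"fingers": -0.1},{"delta_pos": [0.25,0,0],"dr": [0,0,0],"fingers": -0.2},{"delta_pos": [0.25,0,0],"dr": [0,0,0],"fingers": -0.3},{"delta_pos": [0.25,0,0],"dr": [0,0,0],"fingers": -0.35}]}}

```text
time: 33.9
tool_pos: [0.5859, 0.0597, 0.2259]
tool_rot: [3.141, -0.002, 3.086]
contact_force: [0.6, -1.0, -1.1]
opening: 0.0615
grip_force: 5.8
```

{"fn": "step_arm", "kwargs": {"increments": [{"delta_pos": [0,0,0],"dr": [0,0,0],"fingers": -0.35},{"delta_pos": [0,0,0],"dr": [0,0,0],"fingers": -0.35},{"delta_pos": [0,0,0],"dr": [0,0,0],"fingers": -0.35},{"delta_pos": [0,0,0],"dr": [0,0,0],"fingers": -0.35},{"delta_pos": [0,0,0],"dr": [0,0,0],"fingers": -0.35}]}}

```text
time: 34.52
tool_pos: [0.5863, 0.0596, 0.2267]
tool_rot: [3.141, 0.0, 3.086]
contact_force: [-0.3, 1.7, -2.1]
opening: 0.0619
grip_force: 5.8
```

```bash
python3 - <<'E'
from h import *
s=st();snap('side','side13'); s=st(); snap('wrist','w13')
im=cv2.imread('pics/side13.png')
print('\n'.join(''.join('#' if x<75 else '+' if x<115 else '.' for x in r) for r in cv2.cvtColor(im,cv2.COLOR_BGR2GRAY)[188:222,222:275]))
E
```

```text
t 34.52 p [0.5863 0.0596 0.2267] rpy [3.1415e+00 1.0000e-04 3.0864e+00] F [-0.3  1.7 -2.1] op 0.0619 g 5.8
t 34.58 p [0.5863 0.0596 0.2267] rpy [3.1415e+00 1.0000e-04 3.0863e+00] F [-0.6  0.8 -1.4] op 0.0618 g 5.8
+++++++++++++++++++++++++++++++++++++++++++++++++++++
+++++++++++++++++++++++++++++++++++++++++++++++++++++
+++++++++++++++++++++++++++++++++++++++++++++++++++++
+++++++++++++++++++++++++++++++++++++++++++++++++++++
+++++++++++++++++++++++++++++++++++++++++++++++++++++
###++++++++++++##++++++++++++++++++++++++++++++++++++
#####+++##########++++++++..........+++++++++++++++++
##################+++++++............++++++++++++++++
###########+#####++++++++.............+++++++++++++++
########++++++++++++++++++............+++++++++++++++
+##+++++++++++###+++++++++...........+##+++++++++++++
+#######+++#+####++++++++++.........++#++++++++++++++
+#################++++++++++......++++++++#++++++++++
+##################++++++++++++++++++++++##++++++++++
+########++++######++++++##+++++++++++++##+++++++++++
+##+++++++++++####+++++######++#++++++###+..+++++++++
+++++++++++++++##++++#
[... 249 characters left out ...]
++++++++++++++++++++########++...................++.
#++++++++++++++++++++####+++++++................+++++
#+++++++++++++++++++++++++++++++.............++++++++
#+++++++++++++++++++++++++++++++.........+++++.....++
#++++++++++++++++++++++++++++++++++..+++++..........+
++++++++++++++++++++++++++++++++++++++...............
......++++++++++++++++++++++++++++++.................
......++++++++++++++++++++++++++++++.................
.....+++++++++++++++++++++++++++++++.................
........+++++++++++++++++++++++++++++................
..........+++++++++++++#+++++++++++..................
..........+++++++++++++++++++++......................
........++++++++++++++++++++.........................
```

Ring 1 looks closed around the groove on B, so I'll lift the pliers out and check.

{"fn": "step_arm", "kwargs": {"increments": [{"delta_pos": [0,0,-0.5],"dr": [0,0,0],"fingers": -0.35},{"delta_pos": [0,0,-1.5],"dr": [0,0,0],"fingers": -0.35},{"delta_pos": [0,0,-3],"dr": [0,0,0],"fingers": -0.35},{"delta_pos": [0,0,-5],"dr": [0,0,0],"fingers": -0.35},{"delta_pos": [0,0,-7.3],"dr": [0,0,0],"fingers": -0.35}]}}

```text
time: 35.25
tool_pos: [0.5863, 0.0596, 0.3014]
tool_rot: [3.142, 0.001, 3.086]
contact_force: [0.2, -1.2, -1.0]
opening: 0.0619
grip_force: 5.8
```

```bash
python3 - <<'E'
from h import *
s=st();snap('side','side14'); snap('wrist','w14')
im=cv2.imread('pics/side14.png')
print('\n'.join(''.join('#' if x<75 else '+' if x<115 else '.' for x in r) for r in cv2.cvtColor(im,cv2.COLOR_BGR2GRAY)[188:216,222:275]))
q=proj('side14',[.60,.22,.01])[0].astype(int);print(q)
g=cv2.cvtColor(im,cv2.COLOR_BGR2HSV)[q[1]-10:q[1]+11,q[0]-30:q[0]+31,1];print('\n'.join(''.join('#' if x<60 else '.' for x in r) for r in g))
plan([.5863,.0596,.3],3.0863,[(.59,.15,.30,3.04),(.6014-.004,.2224,.30,2.99),(.6014-.004,.2224,.22,2.99)])
E
```

```text
t 35.25 p [0.5863 0.0596 0.3014] rpy [3.1415e+00 8.0000e-04 3.0863e+00] F [ 0.2 -1.2 -1. ] op 0.0619 g 5.8
+++++++++++++++++++++++++++++++++++++++++++++++++++++
+++++++++++++++++++++++++++++++++++++++++++++++++++++
+++++++++++++++++++++++++++++++++++++++++++++++++++++
+++++++++++++++++++++++++++++++++++++++++++++++++++++
+++++++++++++++++++++++++++++++++++++++++++++++++++++
###+++++++++#++##++++++++++++++++++++++++++++++++++++
####++++############++++++..........+++++++++++++++++
####################++#++............++++++++++++++++
###########++######++##+..............+++++++++++++++
########++++++#########+..............+++++++++++++++
###+++#+++++++########++.............+#++++++++++++++
+#######+++++##########++...........+++++++++++++++++
+########################+++......++++++++#++++++++++
+########################++++++++++++++++##++++++++++
+#######++++++#############+++++++++++++##+++++++++++
+###++++++++++####++#++#####+++#++++++###+..+++++++++
+#+++++++++++++##++++#+#####+++#+++#####+....++++++++
+++++++++++++++++++++########++#######++......+++++++
++++++++++++++++++++#
[... 1331 characters left out ...]
###
.............................################################
..............................###############################
..............................###############################
..................#########...###############################
................#############################################
...............##############################################
...............##############################################
..............###############################################
d [ 0.1  9.  -0. ] drz 2.7 n 1.4
   -> [0.5903 0.1495 0.3   ] 3.0392
d [ 0.   7.3 -0. ] drz 2.8 n 1.2
   -> [0.5977 0.2221 0.3   ] 2.9903
d [0. 0. 8.] drz 0.0 n 1.3
   -> [0.5977 0.2221 0.22  ] 2.9903
```

{"fn": "step_arm", "kwargs": {"increments": [{"delta_pos": [0,2,0],"dr": [0,0,0.7],"fingers": -0.35},{"delta_pos": [0,4.5,0],"dr": [0,0,1.4],"fingers": -0.35},{"delta_pos": [0.1,7,0],"dr": [0,0,2.1],"fingers": -0.35},{"delta_pos": [0.1,8.5,0],"dr": [0,0,2.7],"fingers": -0.35},{"delta_pos": [0.1,9,0],"dr": [0,0,2.7],"fingers": -0.35}]}}

```text
time: 35.98
tool_pos: [0.5901, 0.1501, 0.2994]
tool_rot: [-3.141, -0.0, 3.04]
contact_force: [-0.1, 0.5, -0.9]
opening: 0.062
grip_force: 5.9
```

{"fn": "step_arm", "kwargs": {"increments": [{"delta_pos": [-0.1,2,0],"dr": [0,0,0.7],"fingers": -0.35},{"delta_pos": [-0.3,4.5,0],"dr": [0,0,1.4],"fingers": -0.35},{"delta_pos": [-0.4,6.5,0],"dr": [0,0,2.1],"fingers": -0.35},{"delta_pos": [-0.4,7.3,0],"dr": [0,0,2.8],"fingers": -0.35},{"delta_pos": [-0.4,7.3,0],"dr": [0,0,2.8],"fingers": -0.35}]}}

```text
time: 36.6
tool_pos: [0.6017, 0.2214, 0.2995]
tool_rot: [-3.141, -0.0, 2.991]
contact_force: [-0.9, -0.5, -0.5]
opening: 0.0621
grip_force: 5.9
```

{"fn": "step_arm", "kwargs": {"increments": [{"delta_pos": [0,0,2.5],"dr": [0,0,0],"fingers": -0.35},{"delta_pos": [0,0,5],"dr": [0,0,0],"fingers": -0.35},{"delta_pos": [0,0,7],"dr": [0,0,0],"fingers": -0.35},{"delta_pos": [0,0,8.1],"dr": [0,0,0],"fingers": -0.35},{"delta_pos": [0,0,8.1],"dr": [0,0,0],"fingers": -0.35}]}}

```text
time: 37.22
tool_pos: [0.6015, 0.221, 0.2183]
tool_rot: [-3.141, -0.001, 2.99]
contact_force: [0.4, 0.4, -1.8]
opening: 0.062
grip_force: 5.8
```

```bash
python3 - <<'E'
from h import *
st(); snap('top','top3'); s=st();snap('wrist','w15')
for f in('w4','w15'):
    h=cv2.cvtColor(cv2.imread('pics/'+f+'.png'),cv2.COLOR_BGR2HSV)[158:200,220:297]
    print('\n'.join(''.join(('#' if v<75 else '+' if v<115 else 'o') if x<60 else '.' for x,v in zip(r,w)) for r,w in zip(h[...,1],h[...,2])))
E
```

```text
t 37.23 p [0.6015 0.221  0.2183] rpy [-3.1411e+00 -1.0000e-03  2.9898e+00] F [ 0.4  0.4 -1.8] op 0.062 g 5.8
t 37.27 p [0.6019 0.2213 0.2192] rpy [3.1414e+00 5.0000e-04 2.9899e+00] F [ 0.   0.2 -1.5] op 0.0622 g 5.9
.............................................................................
.............................................................................
.............................................................................
.............................................................................
.............................................................................
.............................................................................
.............................................................................
.............................................................................
..................##.........................................................
................##########.........................###.####..................
................##########........................##########.................
................##########
[... 4967 characters left out ...]
................o++#########+++++++++++++++++########.......................
................o++###########++++++++++++++###########......................
................+++############++++++++++++############......................
................o++##############+++++++++#############......................
...............ooo+###############++++++###############......................
...............ooo+################++++################......................
...............ooo+####################################......................
...............ooo+####################################......................
...............ooo+####################################......................
```

```bash
python3 - <<'E'
from h import *
s=robot.observe();p=s['tool_pos'];y=s['tool_rot'][2]
def tool(q): d=q[:2]-np.array([.6019,.2213]); return (1000*np.array([np.cos(y)*d[0]+np.sin(y)*d[1],np.sin(y)*d[0]-np.cos(y)*d[1]])).round(1)
print('pocket mid',tool(pix('w15',220+35,158+15.3,.018)),'ear end',tool(pix('w15',255,164.7,.018)),'pocketL',tool(pix('w15',241.5,173.3,.018)),'R',tool(pix('w15',268,173.3,.018)))
print('ears outer',tool(pix('w15',232.5,170,.018)),tool(pix('w15',277.5,170,.018)))
for z in(.062,.068,.074): print('sh front',tool(pix('w15',220+37,158+19.7,z)))
def t4(q): y=-3.038; d=q[:2]-np.array([.571,.3632]); return (1000*np.array([np.cos(y)*d[0]+np.sin(y)*d[1],np.sin(y)*d[0]-np.cos(y)*d[1]])).round(1)
print('w4: ear end',t4(pix('w4',258.3,166.7,.018)),[t4(pix('w4',257.6,174.8,z)) for z in(.062,.068,.074)])
E
```

```text
pocket mid [ 1.9 -1.2] ear end [12.7 -1.2] pocketL [  1.9 -18. ] R [ 1.9 14.9]
ears outer [  6.1 -29.1] [ 6.  26.7]
sh front [6.6 1.1]
sh front [8.  1.1]
sh front [9.5 1.1]
w4: ear end [12.9  2. ] [array([12.5,  1. ]), array([13.8,  1. ]), array([15.1,  0.9])]
```

{"fn": "step_arm", "kwargs": {"increments": [{"delta_pos": [0.3,-0.2,1],"dr": [0,0,0],"fingers": -0.35},{"delta_pos": [0.3,-0.2,2.5],"dr": [0,0,0],"fingers": -0.35},{"delta_pos": [0.3,-0.2,4],"dr": [0,0,0],"fingers": -0.35},{"delta_pos": [0.3,-0.2,4.8],"dr": [0,0,0],"fingers": -0.35},{"delta_pos": [0.3,-0.2,4.8],"dr": [0,0,0],"fingers": -0.35}]}}

```text
time: 37.95
tool_pos: [0.598, 0.2201, 0.1696]
tool_rot: [-3.141, -0.002, 2.99]
contact_force: [-0.6, -0.4, -0.3]
opening: 0.0616
grip_force: 5.8
```

```bash
python3 - <<'E'
from h import *
s=st();snap('wrist','w16')
for f in('w16',):
    h=cv2.cvtColor(cv2.imread('pics/'+f+'.png'),cv2.COLOR_BGR2HSV)[148:195,220:297]
    print('\n'.join(''.join(('#' if v<75 else '+' if v<115 else 'o') if x<60 else '.' for x,v in zip(r,w)) for r,w in zip(h[...,1],h[...,2])))
E
```

```text
t 37.95 p [0.598  0.2201 0.1696] rpy [-3.1410e+00 -1.7000e-03  2.9903e+00] F [-0.6 -0.4 -0.3] op 0.0616 g 5.8
.............................................................................
.............................................................................
.............................................................................
.............................................................................
.............................................................................
.............................................................................
.............................................................................
.............................................................................
.............................................................................
.............................................................................
.............................................................................
.............................................................................
......................................................
[... 1975 characters left out ...]
..........##########++++++++++++++++++++++++++++++++#########...............
...........###############++++++++++++++++++++++##############...............
...........################++++++++++++++++++++###############...............
...........################++++++++++++++++++++###############...............
...........#################++++++++++++++++++###############+...............
...........##################++++++++++++++++################................
...........####################+++++++++++++#################................
...........#####################++++++++++###################................
............#####################++++++++###################+................
```

Aligned: the shoulders are centred on the ears, with their ends flush. Squeezing now.

{"fn": "step_arm", "kwargs": {"increments": [{"delta_pos": [0,0,0],"dr": [0,0,0],"fingers": -0.25},{"delta_pos": [0,0,0],"dr": [0,0,0],"fingers": -0.15},{"delta_pos": [0,0,0],"dr": [0,0,0],"fingers": -0.05},{"delta_pos": [0,0,0],"dr": [0,0,0],"fingers": 0.0},{"delta_pos": [0,0,0],"dr": [0,0,0],"fingers": 0.0}]}}

```text
time: 38.62
tool_pos: [0.5987, 0.2205, 0.1712]
tool_rot: [3.141, 0.001, 2.99]
contact_force: [2.1, 0.8, 1.2]
opening: 0.046
grip_force: 15.0
```

{"fn": "step_arm", "kwargs": {"increments": [{"delta_pos": [0,0,0],"dr": [0,0,0],"fingers": 0.1},{"delta_pos": [0,0,0],"dr": [0,0,0],"fingers": 0.2},{"delta_pos": [0,0,0],"dr": [0,0,0],"fingers": 0.3},{"delta_pos": [0,0,0],"dr": [0,0,0],"fingers": 0.4},{"delta_pos": [0,0,0],"dr": [0,0,0],"fingers": 0.45}], "newtons": 30}}

```text
time: 39.25
tool_pos: [0.5982, 0.2202, 0.1703]
tool_rot: [-3.141, -0.001, 2.99]
contact_force: [-0.1, 0.4, -1.6]
opening: 0.0276
grip_force: 29.7
```

{"fn": "step_arm", "kwargs": {"increments": [{"delta_pos": [0,0,0],"dr": [0,0,0],"fingers": 0.45},{"delta_pos": [0,0,0],"dr": [0,0,0],"fingers": 0.45},{"delta_pos": [0,0,-0.5],"dr": [0,0,0],"fingers": 0.45},{"delta_pos": [0,0,-1.5],"dr": [0,0,0],"fingers": 0.45},{"delta_pos": [0,0,-3],"dr": [0,0,0],"fingers": 0.45}]}}

```text
time: 39.88
tool_pos: [0.5984, 0.2202, 0.2016]
tool_rot: [3.142, -0.0, 2.99]
contact_force: [0.7, -0.3, -1.8]
opening: 0.0271
grip_force: 29.7
```

```bash
python3 - <<'E'
from h import *
s=st();snap('wrist','w17');snap('side','side17')
for f in('w6','w17'):
    h=cv2.cvtColor(cv2.imread('pics/'+f+'.png'),cv2.COLOR_BGR2HSV)[168:215,208:308]
    print('\n'.join(''.join(('#' if v<75 else '+' if v<115 else 'o') if x<60 else '.' for x,v in zip(r,w)) for r,w in zip(h[...,1],h[...,2])))
E
```

```text
t 39.88 p [0.5984 0.2202 0.2016] rpy [ 3.1416e+00 -1.0000e-04  2.9903e+00] F [ 0.7 -0.3 -1.8] op 0.0271 g 29.7
....................................................................................................
....................................................................................................
....................................................................................................
.................................................................................#..................
.................###............................................................###.................
...........##########..........................................................##########...........
..........###########..........................................................###########..........
.........#######+++++++++..................................................+++++++#+#######.........
.........#####++++++++++++................................................++++++++++++#####.........
........#####+++++ooooooo++..............................................++ooooo
[... 7804 characters left out ...]
.............oooooooo++++#####################################++++ooooooo.....................
...................oooooooo++++#####################################+++++oooooo.....................
...................oooooooo++++#####################################++++ooooooo.....................
....................ooooooo++#+#######################################++ooooooo.....................
....................oooooooo+#########################################+oooooooo.....................
....................oooooooo+############++++++#####++++++###########++ooooooo......................
.....................ooooooo++##########++++++++###++++++++##########+oooooooo......................
```

```bash
python3 - <<'E'
from h import *
def edge(f,p,y,z):
    ax=np.array([np.cos(y),np.sin(y)]); t=lambda c:proj(f,[*(p-(c+.037)*ax),z])[0]
    u,v=t(.025); h=cv2.cvtColor(cv2.imread('pics/'+f+'.png'),cv2.COLOR_BGR2HSV)[...,1].astype(float)
    best=0
    for r in range(int(v)-3,int(v)+6):
        row=h[r,int(u)-8:int(u)+9]; i=np.where(row<60)[0]
        if len(i): 
            k=i.max(); e=int(u)-8+k+(60-row[k])/(max(row[min(k+1,16)],61)-row[k]); 
            if e>best: best,br=e,r
    cs=np.linspace(.01,.04,61); us=[t(c)[0] for c in cs]; print(f,'pred',u.round(1),v.round(1),'edge',round(best,2),br,'c',np.interp(best,us,cs).round(4))
edge('side7',np.array([.5725,.3636]),-3.038,.036)
edge('side17',np.array([.5984,.2202]),2.9903,.036)
edge('side8',np.array([.594,.0595]),3.0869,.0995)
E
```

```text
side7 pred 213.6 171.4 edge 213.76 172 c 0.0256
side17 pred 241.5 186.7 edge 242.45 186 c 0.0283
side8 pred 265.2 187.6 edge 265.38 189 c 0.0255
```

```bash
python3 - <<'E'
from h import *
plan([.5984,.2202,.2015],2.9903,[(.5984,.2202,.29,2.9903),(.5397,.143,.29,3.04),(.481,.0655,.29,3.0866)])
E
```

```text
d [ 0.   0.  -8.8] drz -0.0 n 1.4
   -> [0.5984 0.2202 0.2895] 2.9903
d [ 4.6 -8.5 -0. ] drz -2.8 n 1.5
   -> [0.5401 0.1431 0.2895] 3.0392
d [ 5.1 -8.3 -0. ] drz -2.7 n 1.6
   -> [0.4809 0.0658 0.2895] 3.0863
```

{"fn": "step_arm", "kwargs": {"increments": [{"delta_pos": [0,0,-1.5],"dr": [0,0,0],"fingers": 0.45},{"delta_pos": [0,0,-3.5],"dr": [0,0,0],"fingers": 0.45},{"delta_pos": [0,0,-6],"dr": [0,0,0],"fingers": 0.45},{"delta_pos": [0,0,-8],"dr": [0,0,0],"fingers": 0.45},{"delta_pos": [0,0,-9],"dr": [0,0,0],"fingers": 0.45}]}}

```text
time: 40.6
tool_pos: [0.5987, 0.2202, 0.2926]
tool_rot: [3.141, 0.002, 2.99]
contact_force: [0.2, -0.3, -2.3]
opening: 0.0269
grip_force: 29.7
```

{"fn": "step_arm", "kwargs": {"increments": [{"delta_pos": [0.7,-1.3,0],"dr": [0,0,-0.5],"fingers": 0.45},{"delta_pos": [1.7,-3.2,0],"dr": [0,0,-1],"fingers": 0.45},{"delta_pos": [2.7,-5,0],"dr": [0,0,-1.7],"fingers": 0.45},{"delta_pos": [3.7,-6.8,0],"dr": [0,0,-2.3],"fingers": 0.45},{"delta_pos": [4.6,-8.5,0],"dr": [0,0,-2.8],"fingers": 0.45}]}}

```text
time: 41.22
tool_pos: [0.5394, 0.1425, 0.2905]
tool_rot: [-3.141, -0.001, 3.039]
contact_force: [0.6, 0.3, -2.8]
opening: 0.0274
grip_force: 29.7
```

{"fn": "step_arm", "kwargs": {"increments": [{"delta_pos": [1.2,-2,0],"dr": [0,0,-0.7],"fingers": 0.45},{"delta_pos": [2.6,-4.2,0],"dr": [0,0,-1.4],"fingers": 0.45},{"delta_pos": [3.8,-6.2,0],"dr": [0,0,-2.1],"fingers": 0.45},{"delta_pos": [4.7,-7.7,0],"dr": [0,0,-2.7],"fingers": 0.45},{"delta_pos": [5.1,-8.3,0],"dr": [0,0,-2.7],"fingers": 0.45}]}}

```text
time: 41.85
tool_pos: [0.4804, 0.0652, 0.2908]
tool_rot: [3.142, -0.0, 3.085]
contact_force: [0.3, 0.1, -2.2]
opening: 0.0271
grip_force: 29.7
```

{"fn": "step_arm", "kwargs": {"increments": [{"delta_pos": [0,0,0],"dr": [0,0,0],"fingers": 0.45},{"delta_pos": [0,0,1],"dr": [0,0,0],"fingers": 0.45},{"delta_pos": [0,0,2],"dr": [0,0,0],"fingers": 0.45},{"delta_pos": [0,0,2.6],"dr": [0,0,0],"fingers": 0.45},{"delta_pos": [0,0,2.6],"dr": [0,0,0],"fingers": 0.45}]}}

```text
time: 42.48
tool_pos: [0.4806, 0.0659, 0.2639]
tool_rot: [3.142, -0.002, 3.087]
contact_force: [-0.2, 0.5, -1.3]
opening: 0.0269
grip_force: 29.7
```

```bash
python3 - <<'E'
from h import *
s=st();snap('side','side18')
p=s['tool_pos'][:2];y=s['tool_rot'][2]
ax=np.array([np.cos(y),np.sin(y)]); f='side18'; t=lambda c:proj(f,[*(p-(c+.037)*ax),.1])[0]
u,v=t(.028); h=cv2.cvtColor(cv2.imread('pics/'+f+'.png'),cv2.COLOR_BGR2GRAY).astype(int); print(u,v,t(.024)); q=proj(f,[.507,.066,.08])[0].astype(int); print(q)
print('\n'.join(''.join('#' if x<75 else '+' if x<115 else '.' for x in r) for r in h[q[1]-25:q[1]+20,q[0]-30:q[0]+40]))
E
```

```text
t 42.48 p [0.4806 0.0659 0.2639] rpy [ 3.1416e+00 -1.6000e-03  3.0865e+00] F [-0.2  0.5 -1.3] op 0.0269 g 29.7
229.7906207703096 196.2908141458094 [228.45666834 196.62476406]
[216 205]
++++++++++++++++++++++++++++++++++++++++++++++++++++++++++++++++++++++
++++++++++++++++++++++++++++++++++++++++++++++++++++++++++++++++++++++
++++++++++++++++++++++++++++++++++++++++++++++++++++++++++++++++++++++
++++++++++++++++++++++++++++++++++++++++++++++++++++++++++++++++++++++
++++++++++++++++++++++++++++++++++++++++++++++++++++++++++++++++++++++
++++++++++++++++++++++++++++++++++++++++++++++++++++++++++++++++++++++
++++++++++++++++++++++++++++++++++++++++++++++++++++++++++++++++++++++
++++++++++++++++++++++++++++++++++++++++++++++++++++++++++++++++++++++
++++++++++++++++++++++++++++++++++++++++++++++++++++++++++++++++++++++
++++++++++++++++++++++++++++++++++++++++++++++++++++++++++++++++++++++
++++++++++++++++++++++++++++++++++++++++++++++++++++++++++++++++++++++
++++++++++++++++++++++++++++++++++++++++++++++++++++++++++++++++++++++
+++++++++++++++++++++++++++++++++++++++++++++++++++++++++++++++
[... 1579 characters left out ...]
###+++++++++++++++###++++....+...........................++++
############+++++++++++++++++........++.......................+++++...
############+++++++++++++++++.....+++++....................++++.......
############+++++++++++++++++++++++++..+...............+++++..........
############++++++++++++++++++++++..++.............+++++..............
############++#+++++++++++++++++++..............++++..................
#################+++++++++++++++............+++++.....................
#################+++++++++++++++........++++++........................
##################++++++++++++++++...+++++............................
##################++++++++++++++++++++................................
```

{"fn": "step_arm", "kwargs": {"increments": [{"delta_pos": [0,0,0.4],"dr": [0,0,0],"fingers": 0.45},{"delta_pos": [0,0,0.8],"dr": [0,0,0],"fingers": 0.45},{"delta_pos": [0,0,1.2],"dr": [0,0,0],"fingers": 0.45},{"delta_pos": [0,0,1.4],"dr": [0,0,0],"fingers": 0.45},{"delta_pos": [0,0,1.4],"dr": [0,0,0],"fingers": 0.45}]}}

```text
time: 43.15
tool_pos: [0.4809, 0.0657, 0.2506]
tool_rot: [3.141, -0.0, 3.086]
contact_force: [-0.3, -0.2, -1.6]
opening: 0.0269
grip_force: 29.7
```

{"fn": "step_arm", "kwargs": {"increments": [{"delta_pos": [0,0,0.1],"dr": [0,0,0],"fingers": 0.45},{"delta_pos": [0,0,0.2],"dr": [0,0,0],"fingers": 0.45},{"delta_pos": [0,0,0.4],"dr": [0,0,0],"fingers": 0.45},{"delta_pos": [0,0,0.6],"dr": [0,0,0],"fingers": 0.45},{"delta_pos": [0,0,0.6],"dr": [0,0,0],"fingers": 0.45}]}}

```text
time: 43.78
tool_pos: [0.4808, 0.0657, 0.2445]
tool_rot: [3.141, -0.0, 3.086]
contact_force: [-0.0, -0.3, -2.0]
opening: 0.0273
grip_force: 29.7
```

```bash
python3 - <<'E'
from h import *
for i in range(2): st(); snap('side','side19')
E
```

```text
t 43.77 p [0.4808 0.0657 0.2445] rpy [ 3.1415e+00 -4.0000e-04  3.0864e+00] F [-0.  -0.3 -2. ] op 0.0273 g 29.7
t 43.83 p [0.4809 0.0657 0.2446] rpy [ 3.1415e+00 -2.0000e-04  3.0863e+00] F [-0.4  0.3 -1.3] op 0.0273 g 29.7
```

{"fn": "step_arm", "kwargs": {"increments": [{"delta_pos": [0,0,0.3],"dr": [0,0,0],"fingers": 0.45},{"delta_pos": [0,0,0.6],"dr": [0,0,0],"fingers": 0.45},{"delta_pos": [0,0,0.9],"dr": [0,0,0],"fingers": 0.45},{"delta_pos": [0,0,0.9],"dr": [0,0,0],"fingers": 0.45},{"delta_pos": [0,0,0.9],"dr": [0,0,0],"fingers": 0.45}]}}

```text
time: 44.5
tool_pos: [0.481, 0.0657, 0.2358]
tool_rot: [3.142, 0.0, 3.086]
contact_force: [0.7, -0.7, -1.6]
opening: 0.0269
grip_force: 29.7
```

{"fn": "step_arm", "kwargs": {"increments": [{"delta_pos": [0,0,0.1],"dr": [0,0,0],"fingers": 0.45},{"delta_pos": [0,0,0.3],"dr": [0,0,0],"fingers": 0.45},{"delta_pos": [0,0,0.6],"dr": [0,0,0],"fingers": 0.45},{"delta_pos": [0,0,0.6],"dr": [0,0,0],"fingers": 0.45},{"delta_pos": [0,0,0.6],"dr": [0,0,0],"fingers": 0.45}]}}

```text
time: 45.12
tool_pos: [0.4809, 0.0657, 0.2297]
tool_rot: [3.142, -0.0, 3.086]
contact_force: [-0.2, -0.4, -2.2]
opening: 0.0274
grip_force: 29.7
```

{"fn": "step_arm", "kwargs": {"increments": [{"delta_pos": [0,0,0.05],"dr": [0,0,0],"fingers": 0.45},{"delta_pos": [0,0,0.15],"dr": [0,0,0],"fingers": 0.45},{"delta_pos": [0,0,0.2],"dr": [0,0,0],"fingers": 0.45},{"delta_pos": [0,0,0.2],"dr": [0,0,0],"fingers": 0.45},{"delta_pos": [0,0,0.2],"dr": [0,0,0],"fingers": 0.45}]}}

```text
time: 45.75
tool_pos: [0.4809, 0.0657, 0.2277]
tool_rot: [3.142, 0.0, 3.086]
contact_force: [0.2, 0.9, -1.3]
opening: 0.0268
grip_force: 29.7
```

```bash
python3 - <<'E'
from h import *
st(); snap('side','side20'); st(); q=[216,205]
h=cv2.cvtColor(cv2.imread('pics/side20.png'),cv2.COLOR_BGR2GRAY).astype(int)
print('\n'.join(''.join('#' if x<75 else '+' if x<115 else '.' for x in r) for r in h[q[1]-20:q[1]+22,q[0]-30:q[0]+30]))
E
```

```text
t 45.75 p [0.4809 0.0657 0.2277] rpy [3.1415e+00 1.0000e-04 3.0863e+00] F [ 0.2  0.9 -1.3] op 0.0268 g 29.7
t 45.8 p [0.4809 0.0657 0.2277] rpy [3.1415e+00 1.0000e-04 3.0863e+00] F [-0.   0.7 -0.9] op 0.0274 g 29.7
+++++++++++++####+++++++++++++++++++++++++++++++++++++++++++
++++++++++++++++++++++++++++++++++++++++++++++++++++++++++++
++++++++++++++++++++++++++++++++++++++++++++++++++++++++++++
++++++++++++++++++++++++++++++++++++++++++++++++++++++++++++
++++++++++++++++++++++++++++++++++++++++++++++++++++++++++++
++++++++++++++++++++++++++++++++++++++++++++++++++++++++++++
++++++++++++++++++++++++++++++++++++++++++++++++++++++++++++
++++++++++++++++++++++++++++++++++++++++++++++++++++++++++++
++++++++++++++++++++++++++++++++++++++++++++++++++++++++++++
++++++++++++++++++++++++++++++++++++++++++++++++++++++++++++
++++++++++++++++++++++++++++++++++++++++++++++++++++++++++++
++++++++++++++++++++++++++++++++++++++++++++++++++++++++++++
++++++++++++++++++++++++++++++++++++++++++++++++++++++++++++
+++++++++++++++++++++++++++++++++++++++++++++++++++++###++++
++###++++++++++++++++++++++++++
[... 976 characters left out ...]
++++++######+................
############++++++++++++#######+++########+.................
############++++++++++++################+++...............++
############++++++++++++#############+++...............+++++
############++++++++++++##########++++++...........++++++...
############++++++++++++#########+++...........+++++........
#################+++++++#######+++..........+++++...........
#################+++++++######++++......++++++..............
##################+++++++###++++++++.+++++..................
##################++++++++#+++++++++++......................
###################++++++++++++++++++.......................
####################+++++++++++++++++.......................
```

{"fn": "step_arm", "kwargs": {"increments": [{"delta_pos": [0,0,0.05],"dr": [0,0,0],"fingers": 0.45},{"delta_pos": [0,0,0.1],"dr": [0,0,0],"fingers": 0.45},{"delta_pos": [0,0,0.15],"dr": [0,0,0],"fingers": 0.45},{"delta_pos": [0,0,0.15],"dr": [0,0,0],"fingers": 0.45},{"delta_pos": [0,0,0.15],"dr": [0,0,0],"fingers": 0.45}]}}

```text
time: 46.42
tool_pos: [0.481, 0.0658, 0.2264]
tool_rot: [3.141, 0.001, 3.086]
contact_force: [-0.8, 0.3, 2.7]
opening: 0.0274
grip_force: 29.8
```

{"fn": "step_arm", "kwargs": {"increments": [{"delta_pos": [0.05,0,0],"dr": [0,0,0],"fingers": 0.38},{"delta_pos": [0.1,0,0],"dr": [0,0,0],"fingers": 0.3},{"delta_pos": [0.15,0,-0.05],"dr": [0,0,0],"fingers": 0.22},{"delta_pos": [0.2,0,-0.1],"dr": [0,0,0],"fingers": 0.14},{"delta_pos": [0.3,0,-0.1],"dr": [0,0,0],"fingers": 0.06}]}}

```text
time: 47.05
tool_pos: [0.4779, 0.0659, 0.2272]
tool_rot: [3.141, 0.0, 3.086]
contact_force: [-0.7, -0.2, 2.4]
opening: 0.0426
grip_force: 12.5
```

{"fn": "step_arm", "kwargs": {"increments": [{"delta_pos": [0.05,0,0],"dr": [0,0,0],"fingers": -0.02},{"delta_pos": [0.1,0,0],"dr": [0,0,0],"fingers": -0.1},{"delta_pos": [0.15,0,0],"dr": [0,0,0],"fingers": -0.2},{"delta_pos": [0.15,0,0],"dr": [0,0,0],"fingers": -0.3},{"delta_pos": [0.15,0,0],"dr": [0,0,0],"fingers": -0.35}]}}

```text
time: 47.68
tool_pos: [0.4763, 0.0659, 0.2269]
tool_rot: [-3.142, -0.001, 3.086]
contact_force: [-0.4, -0.6, -0.8]
opening: 0.0614
grip_force: 5.8
```

{"fn": "step_arm", "kwargs": {"increments": [{"delta_pos": [0,0,0],"dr": [0,0,0],"fingers": -0.35},{"delta_pos": [0,0,0],"dr": [0,0,0],"fingers": -0.35},{"delta_pos": [0,0,0],"dr": [0,0,0],"fingers": -0.35},{"delta_pos": [0,0,0],"dr": [0,0,0],"fingers": -0.35},{"delta_pos": [0,0,0],"dr": [0,0,0],"fingers": -0.35}]}}

```text
time: 48.3
tool_pos: [0.4764, 0.066, 0.2272]
tool_rot: [3.142, 0.0, 3.086]
contact_force: [0.4, -0.5, -2.0]
opening: 0.0622
grip_force: 5.8
```

```bash
python3 - <<'E'
from h import *
st(); snap('side','side21'); st(); q=[216,205]
h=cv2.cvtColor(cv2.imread('pics/side21.png'),cv2.COLOR_BGR2GRAY).astype(int)
print('\n'.join(''.join('#' if x<75 else '+' if x<115 else '.' for x in r) for r in h[q[1]-10:q[1]+22,q[0]-30:q[0]+30]))
E
```

```text
t 48.3 p [0.4764 0.066  0.2272] rpy [3.1415e+00 1.0000e-04 3.0863e+00] F [ 0.4 -0.5 -2. ] op 0.0622 g 5.8
t 48.35 p [0.4764 0.066  0.2272] rpy [3.1415e+00 1.0000e-04 3.0863e+00] F [-0.3  0.1 -1.9] op 0.0618 g 5.8
++++++++++++++++++++++++++++++++++++++++++++++++++++++++++++
++++++++++++++++++++++++++++++++++++++++++++++++++++++++++++
++++++++++++++++++++++++++++++++++++++++++++++++++++++++++++
+++++++++++++++++++++++++++++++++++++++++++++++++++++###++++
+++###+++++++++++++++++++++++++++++++++++++++++++#########++
####+++++++++++++++++++++++++++++++++++++++++++++###########
##++++++++++++++++++++++++++++++++++++++++++++...+##########
++++++++++++++++++++++++++++++....++++++++........+#####+.+#
++++++++++++++++++++++++++..........++............+##+.+...+
+++++++++++++++++++++++++..........................++.....++
++++++++++++++++++++++++...........................++....++#
+++++++++++++++++++++++++.............+++++........+....+###
+++++++++++++###++++++++++...........++#++++............+###
+++++++++++++###++++++++++..........++##++++............+###
+++++++++++++####++++++++++......
[... 364 characters left out ...]
######+......................
############+++++++################++.......................
############+++++++###########++..........................++
############+++++++##########+.........................+++++
############++++++++#######+++.......+.............+++++....
############+++#++++####+++++++................+++++........
#################++++++++++++++.............+++++...........
#################++++++++++++++.........++++++..............
##################++++++++++++++++...+++++..................
###################+++++++++++++++++++......................
###################++++++++++++++++.........................
####################+++++++++++++++.........................
```

Both rings are closed. Lift out, move toward the holder, and check how the pliers sit in the hand.

{"fn": "step_arm", "kwargs": {"increments": [{"delta_pos": [0,0,-0.5],"dr": [0,0,0],"fingers": -0.35},{"delta_pos": [0,0,-1.5],"dr": [0,0,0],"fingers": -0.35},{"delta_pos": [0,0,-3.5],"dr": [0,0,0],"fingers": -0.35},{"delta_pos": [0,0,-7],"dr": [0,0,0],"fingers": -0.35},{"delta_pos": [0,0,-11],"dr": [0,0,0],"fingers": -0.35}]}}

```text
time: 48.98
tool_pos: [0.4761, 0.0659, 0.3387]
tool_rot: [3.142, -0.0, 3.086]
contact_force: [0.4, -0.2, -1.7]
opening: 0.0623
grip_force: 5.8
```

{"fn": "step_arm", "kwargs": {"increments": [{"delta_pos": [0,0,0],"dr": [0,0,0],"fingers": -0.35},{"delta_pos": [0,3,0],"dr": [0,0,-4],"fingers": -0.35},{"delta_pos": [0,7,0],"dr": [0,0,-9],"fingers": -0.35},{"delta_pos": [0,11,0],"dr": [0,0,-14],"fingers": -0.35},{"delta_pos": [0,14,0],"dr": [0,0,-18.6],"fingers": -0.35}]}}

```text
time: 49.6
tool_pos: [0.4837, 0.2072, 0.3362]
tool_rot: [3.141, -0.002, -2.869]
contact_force: [0.8, 0.3, -1.1]
opening: 0.0618
grip_force: 5.9
```

{"fn": "step_arm", "kwargs": {"increments": [{"delta_pos": [0,0,0],"dr": [0,0,0],"fingers": -0.35},{"delta_pos": [0,0,0],"dr": [0,0,0],"fingers": -0.35},{"delta_pos": [0,0,0],"dr": [0,0,0],"fingers": -0.35},{"delta_pos": [0,0,0],"dr": [0,0,0],"fingers": -0.35},{"delta_pos": [0,0,0],"dr": [0,0,0],"fingers": -0.35}]}}

```text
time: 50.22
tool_pos: [0.4842, 0.2053, 0.3373]
tool_rot: [3.142, 0.0, -2.873]
contact_force: [1.4, 0.1, -1.9]
opening: 0.062
grip_force: 5.9
```

```bash
python3 - <<'E'
from h import *
s=st(); snap('wrist','w22'); snap('side','side22'); snap('top','top22')
for f in('w4','w22'):
    h=cv2.cvtColor(cv2.imread('pics/'+f+'.png'),cv2.COLOR_BGR2HSV)[168:248,225:290]
    print('\n'.join(''.join(('#' if v<75 else '+' if v<115 else 'o') if x<60 else '.' for x,v in zip(r,w)) for r,w in zip(h[...,1],h[...,2])))
plan(s['tool_pos'],s['tool_rot'][2],[(.4586,.3241,.335,3.4125)])
E
```

```text
t 50.23 p [0.4842 0.2053 0.3373] rpy [ 3.1415e+00  2.0000e-04 -2.8731e+00] F [ 1.4  0.1 -1.9] op 0.062 g 5.9
...........##########........................##########..........
...........###########.......................##########..........
...........##########........................###########.........
...........##########........................+#########+.........
...........#########..........................+########..........
...........########............................+#######+.........
...........########............................+########.........
...........#####++++++++++++..........+++++++++++#######.........
...........#####+++++++++++++........++++++++++++######+.........
..........+####+++ooooooooo++.......++oooooooooo++######.........
..........+####++oooooooooo++.......++oooooooooo++######.........
...........####++oooooooooo++.......++oooooooooo++######.........
...........####++oo+oo+++oo+++++++++++ooooo+oooo++#####..........
...........+###+++o+++++++++++++++++++++++++++oo++#####..........
...........+###++++++++++++++++++++++++++++++++o++#####..........
.
[... 8939 characters left out ...]
###################....++++++++++++
+++++++++o.....##################################.....+++++++++++
++++++++o......##################################......o+++++++++
+++++++o.......##################################.......o+++++++#
++++++o........#################################+........o++++++#
#+++oo.........+#############++++++#############..........o+++++#
#++o.............+###+####+++++ooo+++########+++............+++##
#++..................+++++++oooooooo++++++...................++##
#+....................o+++oooooooooooo+++o....................+##
+......................ooooooooooooooooooo......................#
d [-0.7 12.1  0.2] drz -0.1 n 1.9
   -> [0.4589 0.3238 0.3353] -2.8713
```

{"fn": "step_arm", "kwargs": {"increments": [{"delta_pos": [-0.2,3,0],"dr": [0,2,0],"fingers": -0.35},{"delta_pos": [-0.4,6,0],"dr": [0,2,0],"fingers": -0.35},{"delta_pos": [-0.6,9,0],"dr": [0,2,0],"fingers": -0.35},{"delta_pos": [-0.7,11.2,0],"dr": [0,2,0],"fingers": -0.35},{"delta_pos": [-0.7,12.1,0.2],"dr": [0,2,0],"fingers": -0.35}]}}

```text
time: 51.0
tool_pos: [0.4584, 0.3252, 0.3351]
tool_rot: [3.142, -0.035, -2.871]
contact_force: [0.6, 0.1, -1.1]
opening: 0.0622
grip_force: 5.8
```

{"fn": "step_arm", "kwargs": {"increments": [{"delta_pos": [0,0,0],"dr": [0,0,0],"fingers": -0.35},{"delta_pos": [0,0,0],"dr": [0,0,0],"fingers": -0.35},{"delta_pos": [0,0,0],"dr": [0,0,0],"fingers": -0.35},{"delta_pos": [0,0,0],"dr": [0,0,0],"fingers": -0.35},{"delta_pos": [0,0,0],"dr": [0,0,0],"fingers": -0.35}]}}

```text
time: 51.62
tool_pos: [0.4588, 0.324, 0.3353]
tool_rot: [3.142, -0.035, -2.873]
contact_force: [0.4, -0.1, -3.0]
opening: 0.0618
grip_force: 5.9
```

```bash
python3 - <<'E'
from h import *
s=st(); snap('wrist','w23')
h=cv2.cvtColor(cv2.imread('pics/w23.png'),cv2.COLOR_BGR2HSV)[140:215,205:310]
print('\n'.join(''.join(('#' if v<75 else '+' if v<125 else 'o') if x<60 else '.' for x,v in zip(r,w)) for r,w in zip(h[...,1],h[...,2])))
c=np.array([.4571,.3228]);a=.27;X=np.array([np.cos(a),np.sin(a)]);Y=np.array([-X[1],X[0]])
print([(proj('w23',[*(c+i*.014*X+j*.027*Y),.118])[0]-[205,140]).round(1) for i in(-1,1) for j in(-1,1)])
E
```

```text
t 51.62 p [0.4588 0.324  0.3353] rpy [ 3.1415 -0.0347 -2.8726] F [ 0.4 -0.1 -3. ] op 0.0618 g 5.9
...................ooo++#################+###########################################+...................
...................ooo++##+######################+###################################....................
...................ooo++##+##+###++####################+##############################...................
...................ooo++###+###+#########+###########################################+...................
...................ooo++#############################################################....................
...................ooo++#############################################################....................
...................ooo++#############+##+######+#####################################....................
...................ooo++#######+#####+######+#############+#################+#####+##+...................
...................oooo++######++####+###+#+###+#######################++############....................
...................ooo+++#####++++++++++++++++++
[... 6332 characters left out ...]
.............+##############+##########+#########....................................
.................................+###################################....................................
..................................###################################+...................................
..................................###################################....................................
..................................###################################....................................
..................................########++++############++++#######....................................
[array([29.8, 25.6]), array([71.6, 25.5]), array([30.2, 46.7]), array([71.2, 46.6])]
```

```bash
python3 - <<'E'
from h import *
c=np.array([.4571,.3228]);a=.27;X=np.array([np.cos(a),np.sin(a)]);Y=np.array([-X[1],X[0]])
f=lambda u,v,z:(1000*np.array([ (pix('w23',205+u,140+v,z)[:2]-c)@X,(pix('w23',205+u,140+v,z)[:2]-c)@Y])).round(1)
print('slot corners(mm rel est)',f(29.5,26,.118),f(73.5,26,.118),f(51.5,47.5,.118))
for z in(.185,.191): print('shoulder front',f(50.5,40.5,z))
print('block',f(33,54,.27),f(70,54,.27))
E
```

```text
slot corners(mm rel est) [-13.4 -27.4] [-13.3  29.5] [15.2  1. ]
shoulder front [-8.3 -0.1]
shoulder front [-9.5 -0.1]
block [-15.2 -13.8] [-15.1  15.5]
```

{"fn": "step_arm", "kwargs": {"increments": [{"delta_pos": [-0.1,0,0],"dr": [0,0,0],"fingers": -0.35},{"delta_pos": [-0.17,0,2],"dr": [0,0,0],"fingers": -0.35},{"delta_pos": [-0.24,0,4],"dr": [0,0,0],"fingers": -0.35},{"delta_pos": [-0.3,0,5.8],"dr": [0,0,0],"fingers": -0.35},{"delta_pos": [-0.34,0,7],"dr": [0,0,0],"fingers": -0.35}]}}

```text
time: 52.3
tool_pos: [0.4594, 0.3245, 0.2643]
tool_rot: [-3.141, -0.036, -2.872]
contact_force: [-0.2, -0.3, -1.5]
opening: 0.0624
grip_force: 5.8
```

{"fn": "step_arm", "kwargs": {"increments": [{"delta_pos": [-0.05,0,1.5],"dr": [0,0,0],"fingers": -0.35},{"delta_pos": [-0.1,0,3],"dr": [0,0,0],"fingers": -0.35},{"delta_pos": [-0.16,0,4.5],"dr": [0,0,0],"fingers": -0.35},{"delta_pos": [-0.19,0,5.5],"dr": [0,0,0],"fingers": -0.35},{"delta_pos": [-0.2,0,5.8],"dr": [0,0,0],"fingers": -0.35}]}}

```text
time: 52.92
tool_pos: [0.4594, 0.3244, 0.2064]
tool_rot: [-3.141, -0.036, -2.872]
contact_force: [-0.2, -0.2, -1.3]
opening: 0.062
grip_force: 5.8
```

```bash
python3 - <<'E'
from h import *
st()
E
```

```text
t 52.92 p [0.4594 0.3244 0.2064] rpy [-3.1414 -0.0359 -2.8722] F [-0.2 -0.2 -1.3] op 0.062 g 5.8
```

{"fn": "step_arm", "kwargs": {"increments": [{"delta_pos": [-0.03,0,1],"dr": [0,0,0],"fingers": -0.35},{"delta_pos": [-0.06,0,1.8],"dr": [0,0,0],"fingers": -0.35},{"delta_pos": [-0.08,0,2.3],"dr": [0,0,0],"fingers": -0.35},{"delta_pos": [-0.08,0,2.5],"dr": [0,0,0],"fingers": -0.35},{"delta_pos": [-0.08,0,2.5],"dr": [0,0,0],"fingers": -0.35}]}}

```text
time: 53.55
tool_pos: [0.4596, 0.3245, 0.1821]
tool_rot: [3.142, -0.035, -2.872]
contact_force: [0.6, 0.2, -1.7]
opening: 0.062
grip_force: 5.8
```

```bash
python3 - <<'E'
from h import *
st()
E
```

```text
t 53.55 p [0.4596 0.3245 0.1821] rpy [ 3.1415 -0.0348 -2.8722] F [ 0.6  0.2 -1.7] op 0.062 g 5.8
```

{"fn": "step_arm", "kwargs": {"increments": [{"delta_pos": [0,0,0.1],"dr": [0,0,0],"fingers": -0.35},{"delta_pos": [0,0,0.2],"dr": [0,0,0],"fingers": -0.35},{"delta_pos": [0,0,0.3],"dr": [0,0,0],"fingers": -0.35},{"delta_pos": [0,0,0.3],"dr": [0,0,0],"fingers": -0.35},{"delta_pos": [0,0,0.3],"dr": [0,0,0],"fingers": -0.35}]}}

```text
time: 54.18
tool_pos: [0.46, 0.3247, 0.1811]
tool_rot: [3.141, -0.032, -2.872]
contact_force: [-1.2, -1.7, 10.0]
opening: 0.062
grip_force: 8.2
```

```bash
python3 - <<'E'
from h import *
st()
E
```

```text
t 54.17 p [0.46   0.3247 0.1811] rpy [ 3.1411 -0.032  -2.8721] F [-1.2 -1.7 10. ] op 0.062 g 8.2
```

Seated on the rim, so I'll release and retract.

{"fn": "step_arm", "kwargs": {"increments": [{"delta_pos": [0,0,-0.15],"dr": [0,0,0],"fingers": -0.4},{"delta_pos": [0,0,-0.15],"dr": [0,0,0],"fingers": -0.45},{"delta_pos": [0,0,-0.15],"dr": [0,0,0],"fingers": -0.5},{"delta_pos": [0,0,-0.15],"dr": [0,0,0],"fingers": -0.6},{"delta_pos": [0,0,-0.15],"dr": [0,0,0],"fingers": -0.8}]}}

```text
time: 54.8
tool_pos: [0.4596, 0.3245, 0.1806]
tool_rot: [3.141, -0.035, -2.872]
contact_force: [-0.2, -0.5, 0.3]
opening: 0.0794
grip_force: 0.0
```

{"fn": "step_arm", "kwargs": {"increments": [{"delta_pos": [0,0,0],"dr": [0,0,0],"fingers": -1},{"delta_pos": [0,0,0],"dr": [0,0,0],"fingers": -1},{"delta_pos": [0,0,0],"dr": [0,0,0],"fingers": -1},{"delta_pos": [0.03,0,-1],"dr": [0,0,0],"fingers": -1},{"delta_pos": [0.1,0,-3],"dr": [0,0,0],"fingers": -1}]}}

```text
time: 55.42
tool_pos: [0.4592, 0.3244, 0.2109]
tool_rot: [-3.141, -0.036, -2.872]
contact_force: [-0.3, 0.2, 0.1]
opening: 0.0916
grip_force: 0.0
```

{"fn": "step_arm", "kwargs": {"increments": [{"delta_pos": [0.1,0,-3],"dr": [0,0,0],"fingers": -1},{"delta_pos": [0.2,0,-8],"dr": [0,0,0],"fingers": -1},{"delta_pos": [0.3,0,-14],"dr": [0,0,0],"fingers": -1},{"delta_pos": [4,-5,-14],"dr": [0,0,0],"fingers": -1},{"delta_pos": [8,-10,-14],"dr": [0,0,0],"fingers": -1}]}}

```text
time: 56.05
tool_pos: [0.4142, 0.2085, 0.3545]
tool_rot: [-3.141, -0.032, -2.871]
contact_force: [0.7, -1.0, 0.3]
opening: 0.0922
grip_force: 0.0
```

```bash
python3 - <<'E'
from h import *
st(); snap('top','top30'); snap('side','side30')
def asc(f,P,w,h,t=(75,115)):
    q=proj(f,P)[0].round().astype(int); g=cv2.cvtColor(cv2.imread('pics/'+f+'.png'),cv2.COLOR_BGR2GRAY)[q[1]-h:q[1]+h,q[0]-w:q[0]+w]
    print(f,q);print('\n'.join(''.join('#' if x<t[0] else '+' if x<t[1] else '.' for x in r) for r in g))
asc('top30',[.457,.322,.15],25,16); asc('top0',[.457,.322,.15],25,16)
asc('side30',[.457,.322,.17],20,25)
asc('top30',[.516,-.411,.04],16,22)
# spindles region
asc('top30',[.56,.062,.06],18,32,(120,170))
d=cv2.absdiff(cv2.imread('pics/top30.png'),cv2.imread('pics/top0.png')).max(2)
for n,P in dict(beaker=(.72,.05,.05),tin=(.73,-.14,.1),sponge=(.39,-.2,.03),scraper=(.516,-.41,.04)).items():
    q=proj('top30',P)[0].astype(int); print(n,q,(d[q[1]-22:q[1]+22,q[0]-22:q[0]+22]>40).sum())
E
```

```text
t 56.05 p [0.4142 0.2085 0.3545] rpy [-3.1413 -0.0322 -2.871 ] F [ 0.7 -1.   0.3] op 0.0922 g 0.0
top30 [121 229]
...........................++++###########+++.....
............................+++###########+++.....
............................+++###########++++....
............................+++###########++++....
.............................++###########++++....
.............................+++##########++++....
.............................+++##########++++....
.............................+++###########+++....
..............................+++##########+++....
..............................+++##########+++....
..............................+++###########++....
..............................+++###########+++...
...............................++###########+++...
...............................+++##########+++...
...............................+++##########+++...
................................+++##########++...
................................+++##########+++..
................................+++##########+++..
.................................+++#########+++..
.................
[... 7585 characters left out ...]
.......+.............+............
.........+..............+...........
........++......+.......+...........
........++......++......+...........
........++.............++...........
.........+.............++...........
.........++...........+++...........
.........++...........++............
........+++++........++++...........
........++++++.......++++...........
.......+++..............+...........
.......+++..............++..........
.......++++............+++..........
.......++++...........++++..........
.......+++............++++..........
......++++............+++...........
.....+++++............+++...........
beaker [228 146] 7
tin [292 140] 0
sponge [309 259] 0
scraper [380 218] 0
```

{"fn": "step_arm", "kwargs": {"increments": [{"delta_pos": [0,-5,0],"dr": [0,0,0],"fingers": -1},{"delta_pos": [0,-10,0],"dr": [0,0,0],"fingers": -1},{"delta_pos": [0,-15,0],"dr": [0,0,0],"fingers": -1},{"delta_pos": [0,-18,0],"dr": [0,0,0],"fingers": -1},{"delta_pos": [0,-18,0],"dr": [0,0,0],"fingers": -1}]}}

```text
time: 56.78
tool_pos: [0.463, 0.0347, 0.3536]
tool_rot: [-3.142, -0.034, -2.875]
contact_force: [0.3, 1.1, -1.1]
opening: 0.0918
grip_force: 0.0
```

```bash
python3 - <<'E'
from h import *
st(); snap('top','top31'); snap('side','side31')
def dif(a,b,P,w,h):
    q=proj(a,P)[0].astype(int); d=cv2.absdiff(cv2.imread('pics/'+a+'.png'),cv2.imread('pics/'+b+'.png')).max(2)[q[1]-h:q[1]+h,q[0]-w:q[0]+w]; print(a,b,q,(d>40).sum(),d.size)
dif('side31','side0',[.457,.322,.16],20,28); dif('top31','top0',[.457,.322,.15],25,18)
dif('side31','side0',[.517,-.41,.04],35,30); dif('top31','top0',[.517,-.41,.04],16,22)
# crusts: orange blobs
from scipy import ndimage
for f,z in(('top31',.015),):
    im=cv2.imread('pics/'+f+'.png'); h=cv2.cvtColor(im,cv2.COLOR_BGR2HSV); m=(h[...,0]<18)&(h[...,1]>80); l,n=ndimage.label(m)
    for k in range(1,n+1):
        a=l==k
        if a.sum()<15: continue
        v,u=ndimage.center_of_mass(a); w=pix(f,u,v,z)
        if .3<w[0]<.75 and -.45<w[1]<.2: print(a.sum(),(round(u),round(v)),inmill(w).round(3))
def ring(f):
    # ring metal dark mask vs cap dot
    pass
E
```

```text
t 56.77 p [0.463  0.0347 0.3536] rpy [-3.1415 -0.0344 -2.8753] F [ 0.3  1.1 -1.1] op 0.0918 g 0.0
side31 side0 [165 153] 0 2240
top31 top0 [121 228] 0 1800
side31 side0 [332 328] 10 4200
top31 top0 [380 217] 0 1408
27 (315, 190) [ 0.055 -0.117]
48 (323, 193) [ 0.048 -0.144]
45 (323, 210) [-0.004 -0.148]
45 (324, 228) [-0.061 -0.151]
```

```bash
python3 - <<'E'
from h import *
from scipy import ndimage
for f in('side2','side3','side31','top31'):
    h=cv2.cvtColor(cv2.imread('pics/'+f+'.png'),cv2.COLOR_BGR2HSV); m=(h[...,0]<20)&(h[...,1]>70); l,n=ndimage.label(m); o=[]
    for k in range(1,n+1):
        a=l==k
        if a.sum()<6: continue
        v,u=ndimage.center_of_mass(a); w=pix(f,u,v,.015); p=inmill(w)
        if abs(p[0])<.15 and -.26<p[1]<.12: o.append((int(a.sum()),round(u),round(v),p.round(3).tolist()))
    print(f,o)
E
```

```text
side2 [(89, 283, 232, [0.089, 0.044]), (107, 309, 277, [0.044, -0.145]), (247, 267, 289, [-0.059, -0.134]), (115, 290, 285, [-0.008, -0.149])]
side3 [(235, 307, 272, [0.05, -0.129]), (249, 267, 289, [-0.058, -0.134]), (126, 290, 285, [-0.007, -0.149])]
side31 [(231, 307, 272, [0.051, -0.128]), (124, 267, 277, [-0.04, -0.1]), (115, 290, 285, [-0.008, -0.149]), (120, 269, 294, [-0.063, -0.151])]
top31 [(33, 315, 189, [0.056, -0.118]), (52, 323, 193, [0.048, -0.145]), (54, 324, 210, [-0.004, -0.149]), (24, 310, 220, [-0.039, -0.109]), (51, 324, 228, [-0.061, -0.152])]
```

```bash
python3 - <<'E'
from h import *
from scipy.optimize import least_squares
def tri(a,b):
    f=lambda X:np.r_[proj('side31',X)[0]-a,proj('top31',X)[0]-b]
    r=least_squares(f,[.5,-.2,.03]); print('mill',inmill(r.x).round(4),'z',r.x[2].round(4),'res',r.fun.round(1))
tri((267,277),(310,220)); tri((269,294),(324,228)); tri((290,285),(324,210))
h=cv2.cvtColor(cv2.imread('pics/side31.png'),cv2.COLOR_BGR2HSV)[262:305,245:325]
g=h[...,2]; m=(h[...,0]<20)&(h[...,1]>70)
print('\n'.join(''.join('#' if k else '+' if v<110 else '.' if v<170 else ' ' for k,v in zip(r,w)) for r,w in zip(m,g)))
h=cv2.cvtColor(cv2.imread('pics/top31.png'),cv2.COLOR_BGR2HSV)[175:240,295:340]
g=h[...,2]; m=(h[...,0]<20)&(h[...,1]>70)
print('\n'.join(''.join('#' if k else '+' if v<110 else '.' if v<190 else ' ' for k,v in zip(r,w)) for r,w in zip(m,g)))
for f in('side31','top31'): print(f,'deck edge',[proj(f,[*mill(x,-.1),.05])[0].round() for x in(-.088,-.04,.088)])
E
```

```text
mill [-0.042  -0.1067] z 0.0217 res [ 0.6 -0.1 -0.4  0.8]
mill [-0.0618 -0.1514] z 0.0148 res [ 0.5 -0.1 -0.3  0.7]
mill [-0.0069 -0.1486] z 0.0156 res [ 0.5 -0.1 -0.3  0.6]
................................+++++++++++++++++++++++++++++++++++++++++++++++.
..............................+++++++++++++++++++++++++...########.+++++++++++++
..........................++++++++++++++++++++++++++++#############..+++++++++++
.......................+++++++++++++++++++++++++++++++#############....+++++++++
.....................+++++++++++++++++++++++++++++++++#############   ..++++++++
.................+++++++++++++++++++++++++++++++++++++#############    ..+++++++
+.............++++++++++++++++++++++++++++++++++++++..#############     ..++++++
+...........++++++++++++++++++++++++++++++++++++++.....############      ..+++++
+.......+++++++++++++++++++++++++++++++++++++++....  ..############       ..++++
+.....+++++++++++++++++++...++++++++++++++++...      .+############        ..+++
+.++++++++++++++++++++.#####.++++++++++++....       ..+############         ..++
+++++++++++++++++++.#########++++++
[... 5007 characters left out ...]
            .#########           
                        .#########           
                        .########            
                        .########            
                                             
                                             
                                             
                                             
.......                                      
............                                 
...............                              
..........................                   
side31 deck edge [array([248., 271.]), array([267., 265.]), array([314., 249.])]
top31 deck edge [array([308., 235.]), array([309., 219.]), array([311., 176.])]
```

```bash
python3 -c "
from cell import robot
print(robot.hand_in())"
```

```text
the job is handed in; nothing more can be done
None
```

The job is handed in at about 57 s robot time; the camera checks just before showed all 5 crusts in the tray, a closed ring on each spindle, and scraper, pliers and bystanders where they started, but the hand-in call returned no verdict.

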